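# Load-test a set of four kiln posts

### The job

Make up a set of four short kiln posts on the spring load tester, one standing on each round mark of its plate (some may already be there), set the loose pressure disc centrally on top of them and press it down until the pointer stands at the marked line, holding it there for a good second without running the plate down near its stop. Then lay the disc flat on the table, clear of tester and tray, and move exactly those four tested posts into the tray, upright, one to a compartment. Leave the tall posts and any spare short ones where they stand.

Things in the scene. Friction and masses are not known exactly. Their poses are not given: they have to be found in the camera images.
- short1_c (a point): short pale ceramic kiln post, a plain upright cylinder, 36 mm diameter and 32 mm tall; the point is its centre, half-way up; its z axis runs along the post; may be absent; weighs 60 g
- short2_c (a point): short pale ceramic kiln post, a plain upright cylinder, 36 mm diameter and 32 mm tall; the point is its centre, half-way up; its z axis runs along the post; may be absent; weighs 60 g
- short3_c (a point): short pale ceramic kiln post, a plain upright cylinder, 36 mm diameter and 32 mm tall; the point is its centre, half-way up; its z axis runs along the post; may be absent; weighs 60 g
- short4_c (a point): short pale ceramic kiln post, a plain upright cylinder, 36 mm diameter and 32 mm tall; the point is its centre, half-way up; its z axis runs along the post; may be absent; weighs 60 g
- short5_c (a point): short pale ceramic kiln post, a plain upright cylinder, 36 mm diameter and 32 mm tall; the point is its centre, half-way up; its z axis runs along the post; may be absent; weighs 60 g
- short6_c (a point): short pale ceramic kiln post, a plain upright cylinder, 36 mm diameter and 32 mm tall; if present at all, it starts on a mark of the tester plate; the point is its centre, half-way up; its z axis runs along the post; may be absent; weighs 60 g
- short7_c (a point): short pale ceramic kiln post, a plain upright cylinder, 36 mm diameter and 32 mm tall; if present at all, it starts on a mark of the tester plate; the point is its centre, half-way up; its z axis runs along the post; may be absent; weighs 60 g
- tall1_c (a point): TALL pale ceramic kiln post, a plain upright cylinder, 36 mm diameter and 48 mm tall; the point is its centre, half-way up; its z axis runs along the post; not for this job
- tall2_c (a point): TALL pale ceramic kiln post, a plain upright cylinder, 36 mm diameter and 48 mm tall; the point is its centre, half-way up; its z axis runs along the post; not for this job
- knob (a point): pressure disc: loose aluminium disc, 130 mm diameter, 10 mm thick, 200 g, with a black knob in its middle (22 mm diameter from 10 to 30 mm above the underside, widening to 26 mm up to its top at 45 mm); the point is on the knob's axis, 28 mm above the disc's underside; z is up when it lies flat
- plate_top (a point): spring load tester: middle of the top face of its round aluminium plate, 55 mm above the table when empty. Rim 5 mm high, 158 mm inside, 164 mm outside diameter; grey fixed base 184 mm diameter, not taller than the plate. On its +x side, 96 to 108 mm out, stands an 86 mm high, 34 mm wide column with a scale, along which the plate's pointer moves
- mark0 (a point): centre of one of the four round outline marks (46 mm diameter) on the tester plate's top face, 52 mm from its middle, in a square of 74 mm; moves with the plate
- mark1 (a point): centre of one of the four round outline marks (46 mm diameter) on the tester plate's top face, 52 mm from its middle, in a square of 74 mm; moves with the plate
- mark2 (a point): centre of one of the four round outline marks (46 mm diameter) on the tester plate's top face, 52 mm from its middle, in a square of 74 mm; moves with the plate
- mark3 (a point): centre of one of the four round outline marks (46 mm diameter) on the tester plate's top face, 52 mm from its middle, in a square of 74 mm; moves with the plate
- plate (a joint): how far the tester plate is pressed down, m: 0 when empty; at 0.015 the pointer stands at the marked line, the long bold black line on the scale; the stop is at 0.027. The spring takes 1 N per mm: 15 N at the mark, of which four posts and the disc give about 4.5 N (4.5 mm) by their weight
- wheel_top (a point): middle of the top of the banding wheel, a stone-grey turntable on a foot at the back right, 182 mm diameter, 100 mm high: a bystander that a gripper's body can strike
- tray: fixed wooden tray, 132 x 132 mm, walls and cross divider 12 mm high and 4 mm thick, with four compartments 2 x 2, each 60 mm square inside, floor 4 mm thick; origin at the middle of its underside, axes along its sides
- bay0 (a point): centre of the floor of one compartment of the tray, 4 mm above the table
- bay1 (a point): centre of the floor of one compartment of the tray, 4 mm above the table
- bay2 (a point): centre of the floor of one compartment of the tray, 4 mm above the table
- bay3 (a point): centre of the floor of one compartment of the tray, 4 mm above the table
Mind the look-alikes: they are no part of the job. What is shaped like the part that bears short6_c but pink or red is not meant.

How it is judged:
By the outcome, as a careful person would: the job done as asked, in the order asked, and still so for the second after the job is handed in, with the robot touching nothing.
Of short1, short2, short3, short4, short5, short6, short7 only 4 to 6 are there at a start; the rules pass over those that are not, and their reading is None.
At some moment in a run one of short1, short2, short3, short4, short5, disc may be knocked a few centimetres aside while the robot is not near it.
It also fails if it takes over 210 s, if anything falls off the work surface, if the arm or the gripper's body presses on something with over 40 N, if the wrist force passes 120 N, or if a joint passes its speed limit or range.

### The arm

A 6-joint arm with a two-finger parallel gripper is mounted at the origin on a cart in front of the work surface, level with it; the furniture and walls round the work are solid. World frame = base frame: x ahead of the robot, y to its left, z up, the work surface at z = 0. Lengths are in m, angles in rad, forces in N, time in s.
With the tool pointing down it reaches from about 0.35 to 0.85 m from the base axis. Payload 8.1 kg.
Tool frame: the origin (TCP) lies on the centre line of the jaws, within the pads' length; the fingertips stand 11 mm ahead of it and the grasp point (between the pads) lies 8 mm behind it (tip_reach is the z of the fingertips in the tool frame, in m); z points along the fingers, y is the direction in which the jaws open and shut (so a half turn about z gives the same grasp; the last joint's range is limited). The gripper opens to 93 mm and grips with 3 to 60 N. Pads are 15 mm wide; open, the fingers measure 128 mm over their backs; the gripper's body (75 mm by 188 mm) begins 65 mm behind the grasp point.
Start: joints at [-1.243, 0.13, 1.488, -0, 1.523, -0.085], TCP at [0.241, -0.55, 0.23] pointing down, gripper open.
Joint ranges: [-2.96, 2.96], [-0.89, 2.26], [0.02, 2.5], [-1.34, 4.48], [0, 2.73], [-2.66, 2.66]. Speed limits (rad/s): [2.39, 2.39, 2.79, 3.14, 3.14, 3.14].

### API

Orientations are given as a rotation vector (axis times angle).
In Python, from plant import read_state, read_camera, camera_params, close_job, silhouettes, tip_of, tip_reach gives the robot as it stands.
- The arm moves only by the shell command python3 -m creep 'ROWS' [FORCE]. ROWS is JSON, a list of rows, each a list of 5 numbers: the shift along the tool's x, y, z in m, then the turn about the tool's z in rad, then the closure in counts, from 0 (fully open) to 255 (shut). In form: [[dx, dy, dz, twist, gripper], ...]. A call has 1 to 12 rows; each row shifts and turns the commanded pose from where the row before left it, along the tool's axes as they then stand; what a row does not reach is not made up. A row lasts 1/12 s, in which the tool goes at most 41.7 mm and 7.16 degrees, less where a joint would pass 70% of its speed; a pose out of reach is approached as far as the arm can. A call is refused whole if a number of a shift passes 0.0417 or a number of a turn 0.125, either way. A call with a gripper value outside its range is refused whole. The fingers move at their own pace and stop on an object; FORCE is the grip in N (left out, the last holds). Time passes only in rows, so rows that do not move let the fingers close. It gives the time, the measured TCP pose, the force and the opening at its end, in the units of the state.
- read_state(): the state, without advancing time (a new reading comes with each control period).
- read_camera(name): name is "side" or "top" or "wrist"; returns the picture (384x512x3 uint8, red, green, blue); there is no depth.
- camera_params(name): a dict with "fov_y" (degrees; the focal length in pixels is half the picture's height over the tangent of half this angle, whatever the lens; pixels are square), "cx", "cy" (the principal point, pixels), "position" and "rotation" of the camera in the world. Camera axes: x right, y down, z forward; pixel columns grow to the right and rows downward; lengths in m; the calibration is good to about 2 mm. A picture is of the moment at which its call begins: read the wrist's pose just before it. camera_params takes no time and is no camera call; for the wrist camera it gives the pose at the moment of the call.
- close_job(): hands the job in, once; it reports no verdict.
Trained networks look in the newest picture that a camera, given by its name, has taken for a name from the list of things; names that differ only in an ending like _2 or _b are one class to them, and where a whole thing is asked for, a point or a joint stands for the part that bears it (a point fixed in the world has none). Each returns a list of dicts, best first, with "confidence" (0 to 1); they miss things now and then, are a little off and sometimes report something else, mostly with a low value. They report only what shows in the picture. A call takes as long as a camera call. They do not tell look-alikes from the thing itself.
- silhouettes(camera, query): "region" (384x512 bool, what is visible of it) and "pixel" ([column, row] in pixels, amid what is visible of it).
- tip_of(camera, query): "pixel" ([column, row] in pixels: a listed point, or the origin of a listed thing).
The state is a dict: "t": time; "q": joint angles; "dq": joint speeds; "joint_torque": joint torques, N m; "tool_pos": TCP position; "orientation": TCP orientation; "force": force on the tool from outside, world axes, zero at the start; "wrist_torque": the same for the moment, N m; "opening": finger opening in m.
Only numpy, scipy, OpenCV 4.12 (cv2) and the standard library are available. Lean on these libraries where they do the work, as an engineer would, in place of code of your own. Each camera call takes 0.05 s, during which the arm holds its last target.

## Working session

There is one attempt and no reset: what is moved stays moved. The work goes in short steps, Python scripts to look and compute and a shell command to move; the robot and the scene stay as the last step left them, time stands still between calls to the robot, and variables do not carry over. Pictures are saved under pics/ and viewed, and the job is handed in when it is done.

```bash
ls; mkdir -p pics
cat > h.py <<'E'
import numpy as np, cv2
from plant import *
def snap(name,fn):
    im=read_camera(name); cv2.imwrite('pics/'+fn,im[:,:,::-1]); return im
def ray(name,px,P=None):
    P=P or camera_params(name)
    f=192/np.tan(np.radians(P['fov_y'])/2)
    d=np.array([(px[0]-P['cx'])/f,(px[1]-P['cy'])/f,1.0])
    return np.array(P['position']),np.array(P['rotation'])@d
def atz(name,px,z,P=None):
    o,d=ray(name,px,P); return o+d*(z-o[2])/d[2]
def proj(name,X,P=None):
    P=P or camera_params(name)
    f=192/np.tan(np.radians(P['fov_y'])/2)
    c=np.array(P['rotation']).T@(np.array(X)-np.array(P['position']))
    return np.array([P['cx']+f*c[0]/c[2],P['cy']+f*c[1]/c[2]])
E
python3 - <<'E'
from h import *
s=read_state(); print(s)
for c in ['side','top','wrist']: print(c,camera_params(c)); snap(c,c+'0.png')
E
```

```text
pics
{'t': 0.0, 'q': array([-1.24341166e+00,  1.31150419e-01,  1.48928800e+00, -4.42274037e-06,
        1.52298741e+00, -8.53858840e-02]), 'dq': array([ 0.00048724,  0.00071833, -0.00136922,  0.00147794, -0.00167534,
        0.00020068]), 'joint_torque': array([ 1.87472811e-03, -5.59838998e+01, -4.91763175e+01,  7.68296281e-02,
        3.54525691e-02, -1.53044739e-04]), 'tool_pos': array([ 0.24053818, -0.54907255,  0.22858906]), 'orientation': array([-3.07314121e+00, -6.43412841e-01,  3.54257244e-04]), 'force': array([ 0.06078158, -0.41091546, -0.1675958 ]), 'wrist_torque': array([-0.01095627, -0.03264178,  0.00921809]), 'opening': 0.09274829229649208}
side {'fov_y': 44.47336424274396, 'cx': 253.4539780004747, 'cy': 195.75306460965743, 'position': array([ 0.36159683, -0.9494766 ,  0.87193988]), 'rotation': array([-2.25175507,  0.23700606, -0.11284596])}
top {'fov_y': 48.79180759588264, 'cx': 257.0677512631024, 'cy': 188.77124998796126, 'position': array([0.3909754 , 0.0055803 , 1.34356957]), 'rotation': array([-2.14876642,  2.17252969, -0.13389777])}
wrist {'fov_y': 65.26805238508534, 'cx': 258.36763944680104, 'cy': 188.14853744747677, 'position': array([ 0.30317961, -0.52206242,  0.38357733]), 'rotation': array([ 2.44965605, -1.60031125, -0.20158209])}
```

```bash
sed -i "s/np.array(P\['rotation'\])/cv2.Rodrigues(np.array(P['rotation']))[0]/" h.py; grep Rodr h.py
```

```text
return np.array(P['position']),cv2.Rodrigues(np.array(P['rotation']))[0]@d
    c=cv2.Rodrigues(np.array(P['rotation']))[0].T@(np.array(X)-np.array(P['position']))
```

View pics/top0.png

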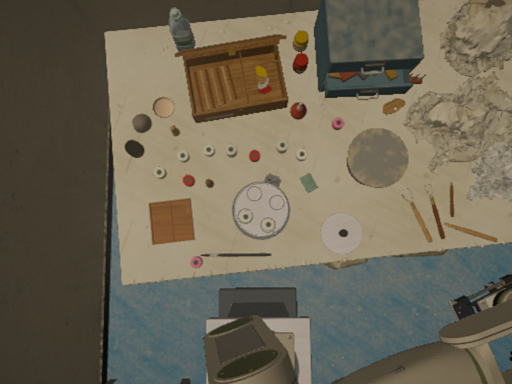

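View pics/side0.png

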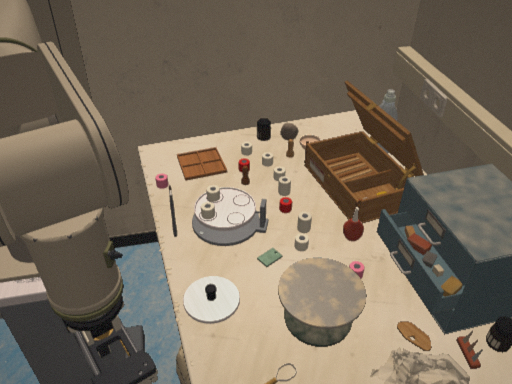

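View pics/wrist0.png

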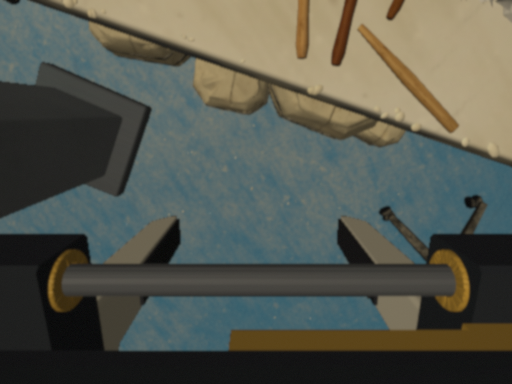

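Run:
```python
from h import *
im=snap('top','t1.png'); s=snap('side','s1.png')
for c in ['top','side']:
  for q in ['short1_c','tall1_c','knob','plate_top','mark0','wheel_top','bay0','tray']:
    r=tip_of(c,q); print(c,q,[(np.round(d['pixel'],1).tolist(),round(d['confidence'],2)) for d in r[:12]])
a=cv2.resize(im[120:270,130:370],None,fx=3.3,fy=3.3,interpolation=cv2.INTER_CUBIC)
cv2.imwrite('pics/t1c.png',a[:,:,::-1])
a=cv2.resize(s[120:320,140:380],None,fx=3,fy=3,interpolation=cv2.INTER_CUBIC)
cv2.imwrite('pics/s1c.png',a[:,:,::-1])
```

```text
top short1_c [([163.0, 171.7], 0.62)]
top tall1_c [([280.6, 146.1], 0.68), ([160.1, 174.0], 0.64)]
top knob [([340.3, 231.1], 0.97)]
top plate_top [([261.6, 208.1], 0.97), ([377.7, 156.8], 0.52), ([178.8, 208.5], 0.43)]
top mark0 [([247.0, 217.1], 0.98), ([280.9, 202.5], 0.93), ([183.5, 230.4], 0.71), ([253.0, 191.8], 0.69), ([267.0, 224.8], 0.66)]
top wheel_top [([377.6, 157.3], 0.9), ([280.0, 147.1], 0.58), ([181.7, 232.0], 0.57)]
top bay0 [([161.8, 210.2], 0.84), ([183.1, 232.3], 0.73), ([180.0, 207.5], 0.64), ([168.6, 229.3], 0.58), ([376.4, 156.8], 0.53)]
top tray [([169.2, 219.4], 0.7), ([182.9, 154.6], 0.21)]
side short1_c [([246.4, 147.8], 0.63)]
side tall1_c [([304.3, 221.2], 0.82)]
side knob [([212.3, 292.7], 0.83), ([281.2, 174.5], 0.71), ([211.1, 168.6], 0.4)]
side plate_top [([224.6, 207.6], 0.78), ([208.8, 155.0], 0.41), ([323.7, 291.0], 0.22)]
side mark0 [([205.4, 215.1], 0.95), ([211.1, 196.4], 0.94), ([241.5, 199.0], 0.93), ([237.3, 216.7], 0.71)]
side wheel_top [([209.7, 156.1], 0.66)]
side bay0 [([193.0, 169.6], 0.82), ([209.8, 154.0], 0.8), ([190.3, 161.0], 0.72), ([213.2, 171.1], 0.7)]
side tray [([202.6, 165.2], 0.78), ([208.9, 154.4], 0.15)]
```

View pics/t1c.png

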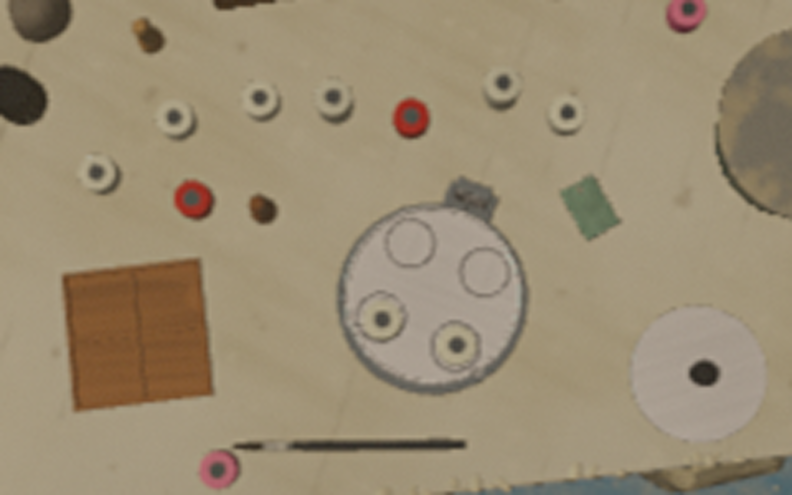

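View pics/s1c.png

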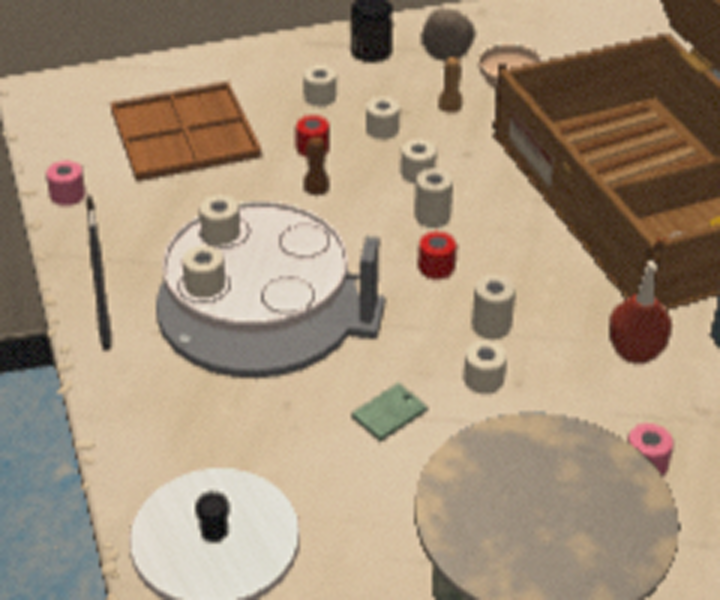

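```bash
cat >> h.py <<'E'
def blob(im,px,r=14,lo=0):
    pass
E
python3 - <<'E'
from h import *
top={'A':(160,173),'B':(183,156),'C':(209,150),'T1':(231,150),'T2':(282,147),'D':(301,155)}
side={'A':(246.5,148),'B':(267.5,158.5),'C':(279.5,173),'T1':(284.5,185.5),'T2':(304.3,222),'D':(302,242)}
def tri(pt,ps):
    o1,d1=ray('top',pt);o2,d2=ray('side',ps)
    A=np.stack([d1,-d2],1);k=np.linalg.lstsq(A,o2-o1,rcond=None)[0]
    a=o1+d1*k[0];b=o2+d2*k[1];return (a+b)/2,np.linalg.norm(a-b)
for k in top:
    p,e=tri(top[k],side[k]);print(k,np.round(p,3),round(e,4),'z16',np.round(atz('top',top[k],.02)[:2],3),np.round(atz('side',side[k],.016)[:2],3))
for n,p,z in [('plate',(261.6,208.1),.053),('knob',(342,232),.035)]: print(n,np.round(atz('top',p,z),3))
for p,z in [((246,216),.08),((268,225),.08),((254.3,193.7),.053),((277,202.2),.053)]: print(np.round(atz('top',p,z),3))
for p,s in [((261.6,208.1),(225.3,207.8)),((342.5,232),(211.5,293))]: print(tri(p,s))
for px in [(149,203),(191,199),(195,241),(153,244)]: print(np.round(atz('top',px,.012),3))
for px in [(271,180),(212,184),(377,158),(189,180)]: print(np.round(atz('top',px,.06),3))
E
```

```text
A [0.607 0.308 0.015] 0.0017 z16 [0.605 0.307] [0.607 0.306]
B [0.66  0.235 0.015] 0.0009 z16 [0.659 0.235] [0.66  0.234]
C [0.678 0.153 0.016] 0.0002 z16 [0.677 0.152] [0.678 0.152]
T1 [0.676 0.082 0.023] 0.001 z16 [0.677 0.082] [0.677 0.09 ]
T2 [ 0.685 -0.08   0.023] 0.0019 z16 [ 0.685 -0.081] [ 0.689 -0.073]
D [ 0.661 -0.141  0.013] 0.0026 z16 [ 0.658 -0.14 ] [ 0.661 -0.144]
plate [ 0.488 -0.013  0.053]
knob [ 0.413 -0.259  0.035]
[0.463 0.035 0.08 ]
[ 0.435 -0.031  0.08 ]
[0.532 0.009 0.053]
[ 0.505 -0.06   0.053]
(array([ 0.48678351, -0.01254525,  0.05122169]), np.float64(0.002188079602727746))
(array([ 0.41211568, -0.26349449,  0.02190721]), np.float64(0.0015978791701875665))
[0.511 0.342 0.012]
[0.522 0.209 0.012]
[0.39  0.196 0.012]
[0.382 0.327 0.012]
[ 0.573 -0.042  0.06 ]
[0.563 0.138 0.06 ]
[ 0.638 -0.37   0.06 ]
[0.576 0.209 0.06 ]
```

```bash
cat >> h.py <<'E'
def Rt():
    return cv2.Rodrigues(np.array(read_state()['orientation']))[0]
def delta(x,y,z,jaw=None,grasp=True):
    """target of grasp point (TCP is 8mm below/ahead); jaw deg: direction of tool y. prints shift in present tool axes + twist"""
    s=read_state();R=Rt();p=np.array(s['tool_pos'])
    t=np.array([x,y,z-(0.008 if grasp else 0)])
    d=R.T@(t-p);yaw=np.degrees(np.arctan2(R[1,1],R[0,1]))
    print('t',round(s['t'],2),'tcp',np.round(p,4),'jaw',round(yaw,1),'tilt',np.round(R[:,2],3),'q6',round(s['q'][5],2),'F',np.round(s['force'],1),'open',round(s['opening'],4))
    tw=0
    if jaw is not None:
        tw=-((jaw-yaw+90)%180-90) # tool z is down
    print('shift tool',np.round(d,4),'twist',round(np.radians(tw),3),'alt',round(np.radians(tw-np.sign(tw)*180),3))
    c,s_=np.cos(np.radians(tw)),np.sin(np.radians(tw))
    print('shift after twist',np.round([c*d[0]+s_*d[1],-s_*d[0]+c*d[1],d[2]],4))
E
python3 -c "
from h import *
delta(.607,.308,.20,100)"
```

```text
t 1.05 tcp [ 0.2407 -0.5496  0.2296] jaw -66.3 tilt [ 0. -0. -1.] q6 -0.09 F [-0.4 -0.4  0.4] open 0.0929
shift tool [ 0.6795 -0.6386  0.0376] twist 0.238 alt -2.903
shift after twist [ 0.5096 -0.781   0.0376]
```

```bash
python3 -m creep '[[0.0283,-0.0266,0,0,0],[0.0283,-0.0266,0,0,0],[0.0283,-0.0266,0,0,0],[0.0283,-0.0266,0,0,0],[0.0283,-0.0266,0,0,0],[0.0283,-0.0266,0,0,0],[0.0283,-0.0266,0,0,0],[0.0283,-0.0266,0,0,0],[0.0283,-0.0266,0,0,0],[0.0283,-0.0266,0,0,0],[0.0283,-0.0266,0,0,0],[0.0283,-0.0266,0,0,0]]' 20
python3 -m creep '[[0.0283,-0.0266,0,0,0],[0.0283,-0.0266,0,0,0],[0.0283,-0.0266,0,0,0],[0.0283,-0.0266,0,0,0],[0.0283,-0.0266,0,0,0],[0.0283,-0.0266,0,0,0],[0.0283,-0.0266,0,0,0],[0.0283,-0.0266,0,0,0],[0.0283,-0.0266,0,0,0],[0.0283,-0.0266,0,0,0],[0.0283,-0.0266,0,0,70],[0.0283,-0.0266,0,0,70]]'
python3 -c "
from h import *
delta(.607,.308,.20,100)"
```

```text
t: 2.05
tool_pos: [0.4241, -0.1192, 0.23]
orientation: [3.074, 0.643, 0.001]
force: [1.0, -0.8, -0.1]
opening: 0.0932
t: 3.05
tool_pos: [0.6072, 0.3097, 0.2295]
orientation: [3.075, 0.644, 0.0]
force: [1.1, -0.1, 0.7]
opening: 0.0839
t 3.05 tcp [0.6072 0.3097 0.2295] jaw -66.3 tilt [ 0.  0. -1.] q6 1.55 F [ 1.1 -0.1  0.7] open 0.0839
shift tool [-0.0008  0.0015  0.0375] twist 0.238 alt -2.903
shift after twist [-0.0005  0.0016  0.0375]
```

Run:
```python
from h import *
P=camera_params('wrist'); im=snap('wrist','w1.png'); print(P['position'],proj('wrist',[.607,.308,.032],P),proj('wrist',[.66,.235,.032],P))
for q in ['short1_c','tall1_c']: print(q,[(np.round(d['pixel'],1).tolist(),round(d['confidence'],2),np.round(atz('wrist',d['pixel'],.016,P),4)) for d in tip_of('wrist',q)])
```

```text
[0.6696693  0.33696735 0.38437096] [259.15447417 171.24643015] [333.85239902 155.24271968]
short1_c [([262.3, 168.8], 0.56, array([0.6086, 0.3043, 0.016 ]))]
tall1_c []
```

View pics/w1.png

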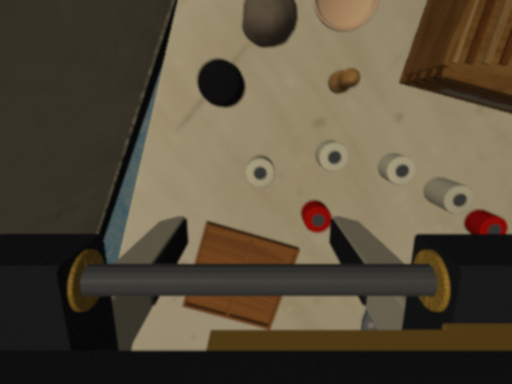

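```bash
python3 -m creep '[[-0.001,0.0015,0.03,0,90],[0,0,0.03,0,90],[0,0,0.03,0,90],[0,0,0.03,0,90],[0,0,0.03,0,90],[0,0,0.03,0,90],[0,0,0.02,0,90],[0,0,0.0135,0,90],[0,0,0,0,90]]'
python3 -m creep '[[0,0,0,0,255],[0,0,0,0,255],[0,0,0,0,255],[0,0,0,0,255],[0,0,0,0,255],[0,0,0,0,255],[0,0,0,0,255],[0,0,0,0,255],[0,0,0,0,255],[0,0,0,0,255]]' 20
python3 -c "
from h import *
delta(.534,.010,.14,116)"
```

```text
t: 3.95
tool_pos: [0.6045, 0.304, 0.0131]
orientation: [3.074, 0.642, -0.007]
force: [-0.6, -0.0, -0.9]
opening: 0.0604
t: 4.78
tool_pos: [0.6077, 0.3064, 0.0181]
orientation: [-3.074, -0.644, -0.004]
force: [-0.8, -1.8, 7.2]
opening: 0.0357
t 4.78 tcp [0.6077 0.3064 0.0181] jaw -66.3 tilt [ 0.003  0.001 -1.   ] q6 1.55 F [-0.8 -1.8  7.2] open 0.0357
shift tool [-0.1861  0.2419 -0.1143] twist -0.041 alt 3.101
shift after twist [-0.1958  0.2341 -0.1143]
```

```bash
python3 -m creep '[[0,0,-0.02,0,255],[0,0,-0.035,0,255],[0,0,-0.035,0,255],[0,0,-0.035,0,255],[-0.023,0.03,0,0,255],[-0.023,0.03,0,0,255],[-0.023,0.03,0,0,255],[-0.023,0.03,0,0,255],[-0.023,0.03,0,0,255],[-0.023,0.03,0,0,255],[-0.023,0.03,0,0,255],[-0.023,0.03,0,0,255]]'
python3 -m creep '[[0,0,0,-0.04,255],[0,0,0,0,255],[0,0,0,0,255]]'
python3 - <<'E'
from h import *
delta(.534,.010,.085,116)
P=camera_params('wrist'); im=snap('wrist','w2.png')
for q in ['mark0','short1_c']:
  print(q,[(np.round(d['pixel'],1).tolist(),round(d['confidence'],2),np.round(atz('wrist',d['pixel'],.054,P),4)) for d in tip_of('wrist',q)])
for a in (26.4,116.4,206.4,296.4):
  r=np.radians(a);print(a,proj('wrist',[.487+.052*np.cos(r),-.013+.052*np.sin(r),.054],P))
snap('top','t2.png')
E
```

```text
t: 5.78
tool_pos: [0.5335, 0.0107, 0.1415]
orientation: [3.075, 0.644, 0.001]
force: [0.6, -0.8, -0.9]
opening: 0.0355
t: 6.03
tool_pos: [0.5344, 0.0122, 0.1415]
orientation: [-3.062, -0.702, -0.001]
force: [0.2, 0.6, -0.5]
opening: 0.0358
t 6.03 tcp [0.5344 0.0122 0.1415] jaw -64.2 tilt [ 0.001  0.    -1.   ] q6 1.05 F [ 0.2  0.6 -0.5] open 0.0358
shift tool [-0.0013  0.0018  0.0645] twist -0.003 alt 3.139
shift after twist [-0.0013  0.0018  0.0645]
mark0 [([260.9, 196.4], 0.73, array([0.5348, 0.0096, 0.054 ]))]
short1_c [([256.8, 240.9], 0.71, array([ 0.4969, -0.0049,  0.054 ])), ([9.8, 184.8], 0.37, array([0.4528, 0.2018, 0.054 ]))]
26.4 [259.69551967 197.38959722]
116.4 [201.35978629 254.4901436 ]
206.4 [260.61788059 305.30963998]
296.4 [319.02706085 253.4294246 ]
```

View pics/w2.png

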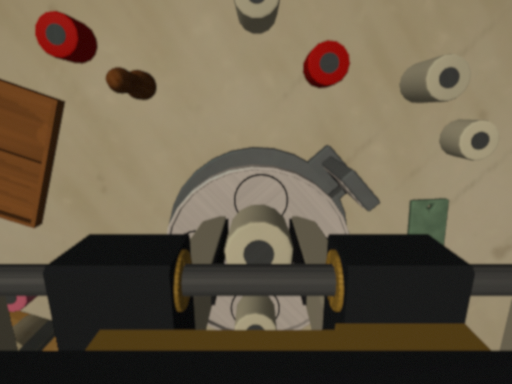

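View pics/t2.png

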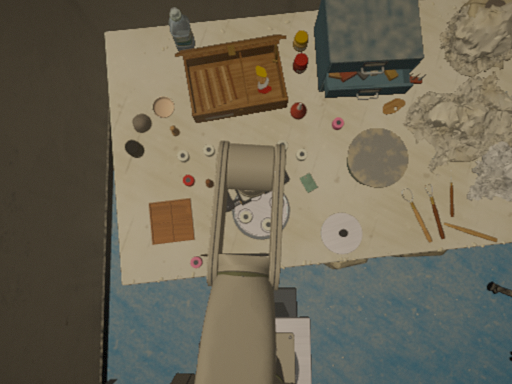

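```bash
python3 -m creep '[[-0.001,0.002,0.02,0,255],[0,0,0.02,0,255],[0,0,0.015,0,255],[0,0,0.008,0,255],[0,0,0.004,0,255],[0,0,0,0,255],[0,0,0,0,255]]'
python3 - <<'E'
from h import *
delta(.534,.010,.079,116)
snap('side','s2.png')
E
```

```text
t: 6.82
tool_pos: [0.5347, 0.0103, 0.0748]
orientation: [3.061, 0.706, 0.001]
force: [-0.2, -0.2, -1.6]
opening: 0.0358
t 6.82 tcp [0.5347 0.0103 0.0748] jaw -64.0 tilt [ 0.001 -0.    -1.   ] q6 1.04 F [-0.2 -0.2 -1.6] open 0.0358
shift tool [-0.0007 -0.      0.0038] twist -0.001 alt 3.141
shift after twist [-0.0007 -0.      0.0038]
```

View pics/s2.png

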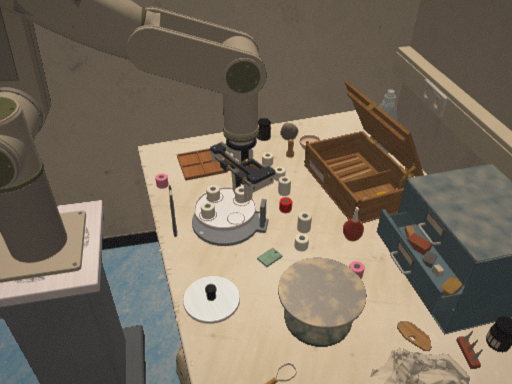

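```bash
python3 -m creep '[[0,0,0.0025,0,255],[0,0,0.001,0,255],[0,0,0,0,255],[0,0,0,0,255]]'
python3 -m creep '[[0,0,0,0,110],[0,0,0,0,90],[0,0,0,0,90],[0,0,0,0,90],[0,0,0,0,90],[0,0,-0.02,0,90],[0,0,-0.03,0,90],[0,0,-0.03,0,90],[0,0,-0.03,0,90],[0,0,0,0,90]]'
python3 - <<'E'
from h import *
snap('side','s3.png')
delta(.66,.235,.19,60)
P=camera_params('wrist'); im=snap('wrist','w3.png')
E
```

```text
t: 7.2
tool_pos: [0.5346, 0.0099, 0.0711]
orientation: [3.061, 0.705, 0.001]
force: [1.2, -0.3, 0.6]
opening: 0.0355
t: 8.03
tool_pos: [0.5378, 0.0097, 0.188]
orientation: [3.058, 0.705, 0.016]
force: [1.3, 0.1, 0.9]
opening: 0.0605
t 8.08 tcp [0.5368 0.0098 0.1851] jaw -64.1 tilt [ 0.008 -0.001 -1.   ] q6 1.04 F [ 0.8 -0.2 -0.5] open 0.0601
shift tool [ 0.2093 -0.1486  0.0039] twist 0.976 alt -2.165
shift after twist [-0.0059 -0.2566  0.0039]
```

View pics/s3.png

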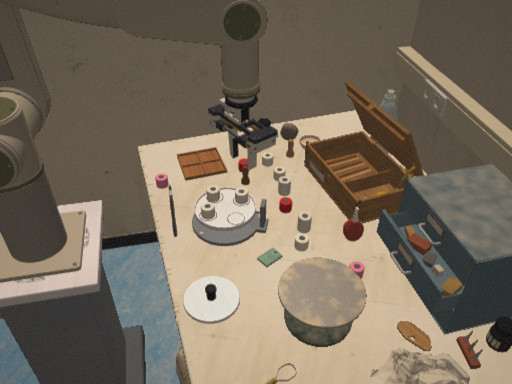

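View pics/w3.png

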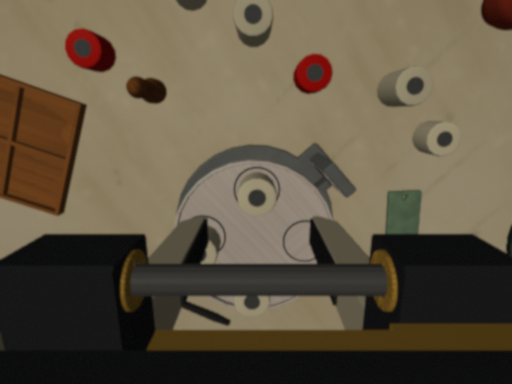

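```bash
python3 -m creep '[[0.03,-0.0212,0,0,90],[0.03,-0.0212,0,0,90],[0.03,-0.0212,0,0,90],[0.03,-0.0212,0,0,90],[0.03,-0.0212,0,0,90],[0.03,-0.0212,0,0,90],[0.0295,-0.0214,0,0,90],[0,0,0,0,90],[0,0,0,0,90]]'
python3 - <<'E'
from h import *
delta(.66,.235,.024,116)
P=camera_params('wrist'); im=snap('wrist','w4.png'); print(proj('wrist',[.66,.235,.032],P))
E
```

```text
t: 8.88
tool_pos: [0.6564, 0.2368, 0.1767]
orientation: [3.06, 0.709, -0.008]
force: [-0.4, -1.0, -0.3]
opening: 0.0601
t 8.88 tcp [0.6564 0.2368 0.1767] jaw -63.9 tilt [-0.005 -0.001 -1.   ] q6 1.39 F [-0.4 -1.  -0.3] open 0.0601
shift tool [0.0033 0.0034 0.1607] twist 0.002 alt -3.14
shift after twist [0.0033 0.0034 0.1607]
[261.20000072 177.30128391]
```

View pics/w4.png

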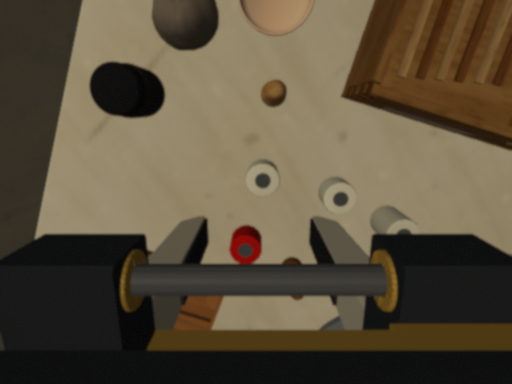

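```bash
python3 -m creep '[[0.001,0.002,0.03,0,90],[0,0,0.03,0,90],[0,0,0.03,0,90],[0,0,0.03,0,90],[0,0,0.025,0,90],[0,0,0.013,0,90],[0,0,0.005,0,90],[0,0,0,0,90],[0,0,0,0,90]]'
python3 -m creep '[[0,0,0,0,255],[0,0,0,0,255],[0,0,0,0,255],[0,0,0,0,255],[0,0,0,0,255],[0,0,0,0,255],[0,0,0,0,255],[0,0,0,0,255],[0,0,0,0,255]]' 20
python3 -c "
from h import *
delta(.510,-.0596,.14,26.4)"
```

```text
t: 9.68
tool_pos: [0.6603, 0.2337, 0.0194]
orientation: [-3.062, -0.704, -0.003]
force: [0.4, -0.4, 0.7]
opening: 0.0601
t: 10.43
tool_pos: [0.6599, 0.2341, 0.0186]
orientation: [-3.061, -0.705, -0.002]
force: [-0.9, 0.5, 5.4]
opening: 0.0353
t 10.43 tcp [0.6599 0.2341 0.0186] jaw -64.1 tilt [ 0.001  0.    -1.   ] q6 1.39 F [-0.9  0.5  5.4] open 0.0353
shift tool [-0.2632  0.1986 -0.1137] twist 1.563 alt -1.579
shift after twist [ 0.1965  0.2647 -0.1137]
```

```bash
python3 -m creep '[[0,0,-0.02,0,255],[0,0,-0.035,0,255],[0,0,-0.035,0,255],[-0.0263,0.0199,-0.03,0,255],[-0.0263,0.0199,0,0,255],[-0.0263,0.0199,0,0,255],[-0.0263,0.0199,0,0,255],[-0.0263,0.0199,0,0,255],[-0.0263,0.0199,0,0,255],[-0.0263,0.0199,0,0,255],[-0.0263,0.0199,0,0,255],[-0.0263,0.0199,0,0,255]]'
python3 -m creep '[[-0.0263,0.0199,0,0,255],[0,0,0,-0.12,255],[0,0,0,-0.12,255],[0,0,0,-0.12,255],[0,0,0,-0.12,255],[0,0,0,-0.12,255],[0,0,0,-0.12,255],[0,0,0,-0.12,255],[0,0,0,-0.12,255],[0,0,0,-0.12,255],[0,0,0,-0.12,255],[0,0,0,-0.12,255]]'
python3 -m creep '[[0,0,0,-0.12,255],[0,0,0,-0.12,255],[0,0,0,-0.02,255],[0,0,0,0,255],[0,0,0,0,255]]'
python3 - <<'E'
from h import *
delta(.510,-.0596,.082,26.4)
P=camera_params('wrist'); im=snap('wrist','w5.png')
for a in (26.4,116.4,206.4,296.4):
  r=np.radians(a);print(a,proj('wrist',[.487+.052*np.cos(r),-.013+.052*np.sin(r),.054],P))
E
```

```text
t: 11.43
tool_pos: [0.5246, -0.0299, 0.1353]
orientation: [-3.061, -0.706, 0.001]
force: [0.8, -0.1, -1.6]
opening: 0.0358
t: 12.43
tool_pos: [0.5105, -0.0581, 0.1353]
orientation: [-1.978, -2.44, 0.0]
force: [-0.6, 0.1, -0.7]
opening: 0.0353
t: 12.85
tool_pos: [0.5107, -0.0581, 0.1355]
orientation: [-1.659, -2.668, 0.0]
force: [0.2, 0.0, 0.2]
opening: 0.0358
t 12.85 tcp [ 0.5107 -0.0581  0.1355] jaw 26.3 tilt [-0.  0. -1.] q6 -0.67 F [0.2 0.  0.2] open 0.0358
shift tool [-0.001  -0.0012  0.0615] twist -0.002 alt 3.139
shift after twist [-0.001  -0.0012  0.0615]
26.4 [323.54195453 133.9522825 ]
116.4 [256.45134051  62.36756156]
206.4 [189.85173671 134.20812186]
296.4 [256.89438622 198.27560773]
```

View pics/w5.png

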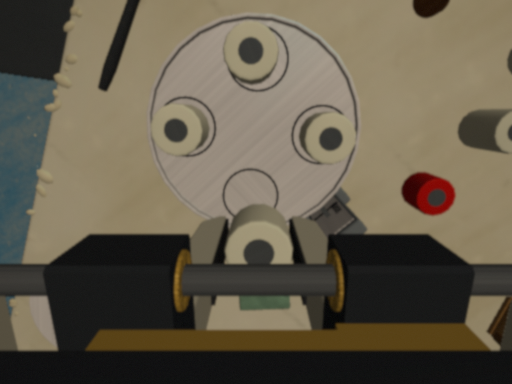

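Run:
```python
from h import *
P=camera_params('wrist'); im=snap('wrist','w5b.png')
for q in ['mark0','plate_top']:
  print(q,[(np.round(d['pixel'],1).tolist(),round(d['confidence'],2),np.round(atz('wrist',d['pixel'],.054,P),4)) for d in tip_of('wrist',q)])
for p in [(250.5,193),(259,59),(185,127),(322,135)]: print(np.round(atz('wrist',p,.054,P),4))
for p in [(251,51),(176,130),(331,138)]: print('post',np.round(atz('wrist',p,.086,P),4))
a=cv2.resize(im[0:240,130:370],None,fx=2.5,fy=2.5,interpolation=cv2.INTER_CUBIC);cv2.imwrite('pics/w5c.png',a[:,:,::-1])
```

```text
mark0 [([249.5, 195.3], 0.9, array([ 0.5036, -0.06  ,  0.054 ]))]
plate_top [([253.5, 130.7], 0.79, array([ 0.4837, -0.0118,  0.054 ])), ([325.6, 136.2], 0.43, array([0.5359, 0.0093, 0.054 ]))]
[ 0.5035 -0.0579  0.054 ]
[0.4645 0.0364 0.054 ]
[ 0.4349 -0.0328  0.054 ]
[0.5329 0.0089 0.054 ]
post [0.4601 0.0339 0.086 ]
post [ 0.4365 -0.0324  0.086 ]
post [0.5323 0.009  0.086 ]
```

View pics/w5c.png

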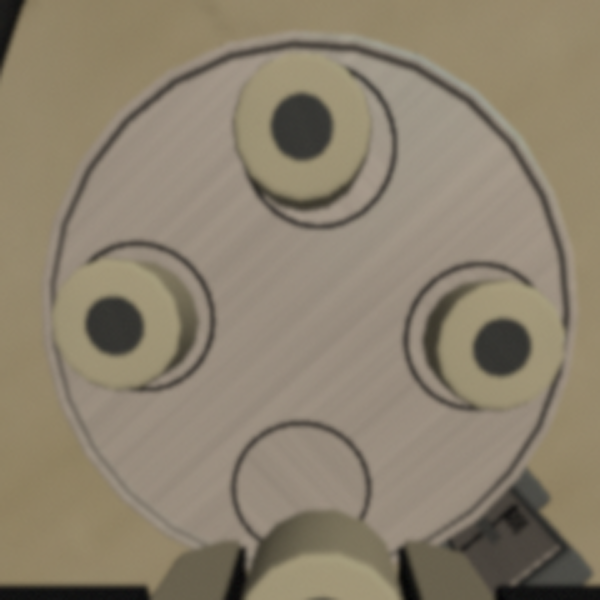

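```bash
python3 -c "
from h import *
delta(.5043,-.0602,.080,22.5)"
```

```text
t 13.05 tcp [ 0.5109 -0.0582  0.1357] jaw 26.4 tilt [ 0.  0. -1.] q6 -0.67 F [-0.4  0.4 -1.3] open 0.0358
shift tool [ 0.0011 -0.0068  0.0637] twist 0.068 alt -3.074
shift after twist [ 0.0006 -0.0068  0.0637]
```

```bash
python3 -m creep '[[0.001,-0.007,0,0.068,255],[0,0,0.025,0,255],[0,0,0.02,0,255],[0,0,0.01,0,255],[0,0,0.005,0,255],[0,0,0.003,0,255],[0,0,0.001,0,255],[0,0,0,0,255],[0,0,0,0,255]]'
python3 -m creep '[[0,0,0,0,110],[0,0,0,0,90],[0,0,0,0,90],[0,0,0,0,90],[0,0,0,0,90],[0,0,-0.02,0,90],[0,0,-0.03,0,90],[0,0,-0.03,0,90],[0,0,-0.03,0,90],[0,0,0,0,90]]'
python3 - <<'E'
from h import *
snap('side','s4.png')
delta(.46,.034,.19,116)
P=camera_params('wrist'); im=snap('wrist','w6.png')
E
```

```text
t: 13.8
tool_pos: [0.505, -0.0606, 0.0727]
orientation: [1.743, 2.612, 0.001]
force: [0.4, -0.4, -0.4]
opening: 0.0354
t: 14.63
tool_pos: [0.5076, -0.0611, 0.1889]
orientation: [1.738, 2.605, 0.006]
force: [0.9, -0.7, 1.3]
opening: 0.0596
t 14.68 tcp [ 0.5067 -0.061   0.1859] jaw 22.6 tilt [ 0.007 -0.002 -1.   ] q6 -0.61 F [-0.  -0.7  0.1] open 0.06
shift tool [ 0.1056 -0.0067  0.0034] twist 1.511 alt -1.631
shift after twist [-0.0003 -0.1058  0.0034]
```

View pics/s4.png

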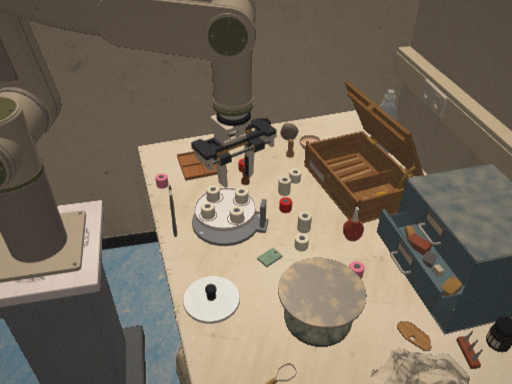

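View pics/w6.png

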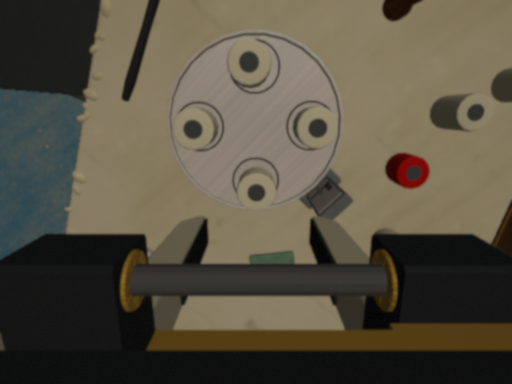

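```bash
python3 -c "
from h import *
delta(.412,-.262,.19)"
```

```text
t 14.73 tcp [ 0.5053 -0.0606  0.1834] jaw 22.6 tilt [ 0.004 -0.001 -1.   ] q6 -0.61 F [-0.6  0.2  0.8] open 0.0605
shift tool [-0.1501 -0.1635  0.0012] twist 0.0 alt 0.0
shift after twist [-0.1501 -0.1635  0.0012]
```

```bash
python3 -m creep '[[-0.025,-0.0272,0,0,90],[-0.025,-0.0272,0,0,90],[-0.025,-0.0272,0,0,90],[-0.025,-0.0272,0,0,90],[-0.025,-0.0272,0,0,90],[-0.025,-0.0272,0,0,90],[0,0,0,0,90],[0,0,0,0,90],[0,0,0,0,90]]'
python3 - <<'E'
from h import *
delta(.412,-.262,.0315)
P=camera_params('wrist'); im=snap('wrist','w7.png')
print([(np.round(d['pixel'],1).tolist(),round(d['confidence'],2),np.round(atz('wrist',d['pixel'],.028,P),4)) for d in tip_of('wrist','knob')])
for z in (.01,.028,.045): print(z,proj('wrist',[.412,-.262,z],P))
r=silhouettes('wrist','knob'); print([(d['confidence'],d['pixel']) for d in r])
E
```

```text
t: 15.48
tool_pos: [0.4104, -0.2609, 0.1802]
orientation: [-1.744, -2.61, -0.001]
force: [0.7, 0.0, 0.1]
opening: 0.0602
t 15.48 tcp [ 0.4104 -0.2609  0.1802] jaw 22.5 tilt [-0.002  0.002 -1.   ] q6 -1.06 F [0.7 0.  0.1] open 0.0602
shift tool [-0.002   0.0011  0.1567] twist 0.0 alt 0.0
shift after twist [-0.002   0.0011  0.1567]
[([258.4, 182.6], 0.78, array([ 0.412 , -0.2647,  0.028 ]))]
0.01 [259.3299725  176.69421225]
0.028 [259.36907984 180.27409718]
0.045 [259.41021405 184.03952238]
[(0.85, [255.4, 174.7])]
```

View pics/w7.png

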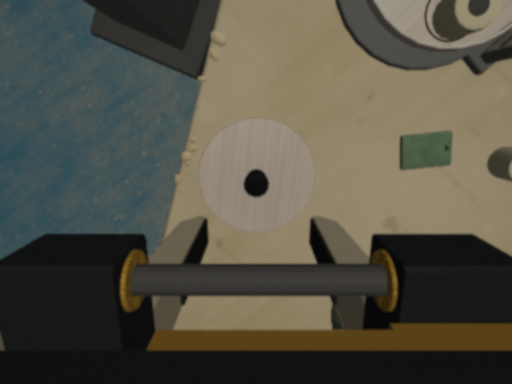

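Run:
```python
from h import *
P=camera_params('wrist')
print(atz('wrist',(256.5,174.7),.01,P),atz('wrist',(256,183.2),.045,P))
delta(.411,-.2633,.0325)
```

```text
[ 0.40942417 -0.26085844  0.01      ] [ 0.40969693 -0.26223265  0.045     ]
t 15.63 tcp [ 0.4114 -0.2602  0.181 ] jaw 22.7 tilt [-0.001  0.001 -1.   ] q6 -1.07 F [-0.   0.9  1.1] open 0.0604
shift tool [-0.0029 -0.0015  0.1565] twist 0.0 alt 0.0
shift after twist [-0.0029 -0.0015  0.1565]
```

```bash
python3 -m creep '[[-0.001,-0.002,0.03,0,90],[0,0,0.03,0,90],[0,0,0.03,0,90],[0,0,0.03,0,90],[0,0,0.02,0,90],[0,0,0.012,0,90],[0,0,0.004,0,90],[0,0,0,0,90],[0,0,0,0,90]]'
python3 -m creep '[[0,0,0,0,255],[0,0,0,0,255],[0,0,0,0,255],[0,0,0,0,255],[0,0,0,0,255],[0,0,0,0,255],[0,0,0,0,255],[0,0,0,0,255],[0,0,0,0,255],[0,0,0,0,255],[0,0,0,0,255]]' 50
python3 -c "
from h import *
delta(.485,-.0115,.19)"
```

```text
t: 16.38
tool_pos: [0.4106, -0.2635, 0.0269]
orientation: [1.742, 2.613, -0.0]
force: [-0.2, 0.2, 0.4]
opening: 0.0601
t: 17.3
tool_pos: [0.4096, -0.2634, 0.0259]
orientation: [1.744, 2.613, -0.0]
force: [-1.6, -0.7, 5.2]
opening: 0.0239
t 17.3 tcp [ 0.4096 -0.2634  0.0259] jaw 22.6 tilt [ 0. -0. -1.] q6 -1.07 F [-1.6 -0.7  5.2] open 0.0239
shift tool [ 0.2036  0.1663 -0.1561] twist 0.0 alt 0.0
shift after twist [ 0.2036  0.1663 -0.1561]
```

```bash
python3 -m creep '[[0,0,-0.01,0,255],[0,0,-0.02,0,255],[0,0,-0.03,0,255],[0,0,-0.03,0,255],[0,0,-0.03,0,255],[0,0,-0.03,0,255],[0,0,0,0,255],[0,0,0,0,255]]'
python3 - <<'E'
from h import *
delta(.4845,-.012,.175)
snap('side','s5.png')
im=snap('wrist','w8.png')
E
```

```text
t: 17.97
tool_pos: [0.4107, -0.264, 0.178]
orientation: [1.741, 2.61, -0.0]
force: [0.3, 0.0, -1.7]
opening: 0.0244
t 17.97 tcp [ 0.4107 -0.264   0.178 ] jaw 22.6 tilt [ 0.004 -0.003 -1.   ] q6 -1.07 F [ 0.3  0.  -1.7] open 0.0244
shift tool [0.2044 0.1648 0.0106] twist 0.0 alt 0.0
shift after twist [0.2044 0.1648 0.0106]
```

View pics/s5.png

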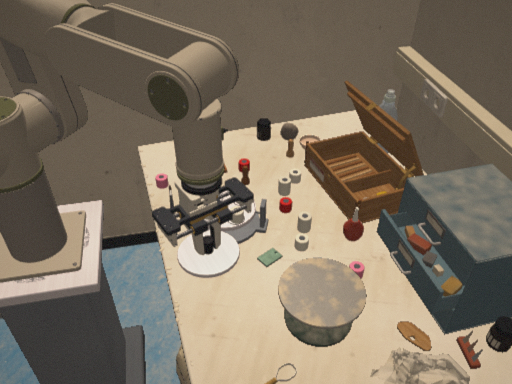

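View pics/w8.png

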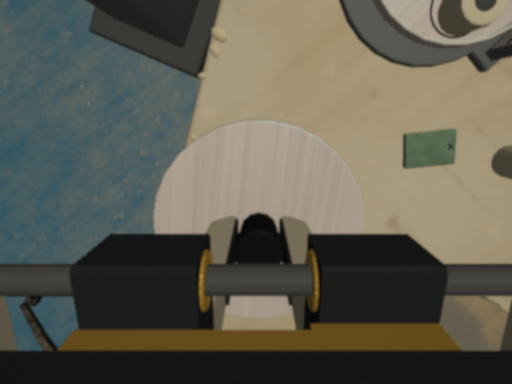

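```bash
python3 -m creep '[[0.01,0.008,0,0,255],[0.0256,0.0206,0,0,255],[0.0256,0.0206,0,0,255],[0.0256,0.0206,0,0,255],[0.0256,0.0206,0,0,255],[0.0256,0.0206,0,0,255],[0.0256,0.0206,0,0,255],[0.0256,0.0206,0,0,255],[0.0152,0.0126,0,0,255],[0,0,0,0,255],[0,0,0,0,255],[0,0,0,0,255]]'
python3 - <<'E'
from h import *
delta(.4845,-.012,.115)
im=snap('side','s6.png');im2=snap('top','t3.png')
a=cv2.resize(im[130:270,140:300],None,fx=4,fy=4,interpolation=cv2.INTER_CUBIC);cv2.imwrite('pics/s6c.png',a[:,:,::-1])
E
```

```text
t: 19.07
tool_pos: [0.4822, -0.0111, 0.1743]
orientation: [-1.742, -2.612, 0.002]
force: [0.9, 0.5, -1.9]
opening: 0.0241
t 19.07 tcp [ 0.4822 -0.0111  0.1743] jaw 22.6 tilt [-0.003  0.    -1.   ] q6 -0.52 F [ 0.9  0.5 -1.9] open 0.0241
shift tool [-0.0018  0.0019  0.0673] twist 0.0 alt 0.0
shift after twist [-0.0018  0.0019  0.0673]
```

View pics/s6c.png

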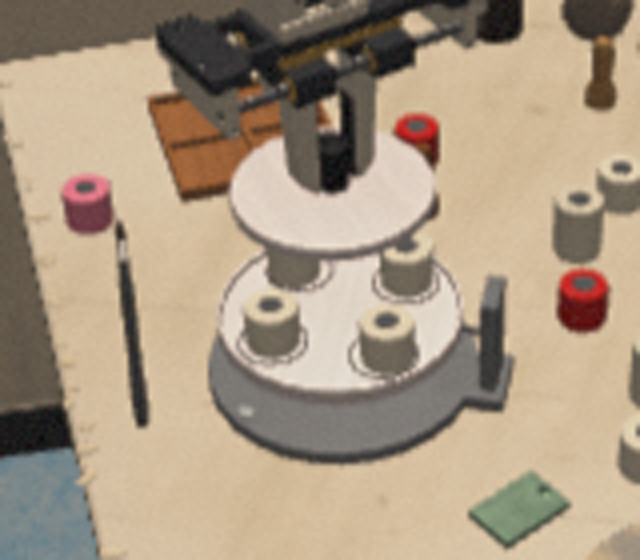

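```bash
python3 -m creep '[[-0.001,0.002,0.01,0,255],[0,0,0.015,0,255],[0,0,0.015,0,255],[0,0,0.01,0,255],[0,0,0.005,0,255],[0,0,0,0,255],[0,0,0,0,255],[0,0,0,0,255]]'
python3 - <<'E'
from h import *
delta(.4845,-.012,.1175)
im=snap('side','s7.png')
a=cv2.resize(im[130:270,140:300],None,fx=4,fy=4,interpolation=cv2.INTER_CUBIC);cv2.imwrite('pics/s7c.png',a[:,:,::-1])
E
```

```text
t: 19.83
tool_pos: [0.4861, -0.0116, 0.1215]
orientation: [1.743, 2.612, 0.001]
force: [-0.7, -0.6, -1.0]
opening: 0.0245
t 19.83 tcp [ 0.4861 -0.0116  0.1215] jaw 22.6 tilt [ 0.001 -0.    -1.   ] q6 -0.52 F [-0.7 -0.6 -1. ] open 0.0245
shift tool [ 0.0003 -0.0017  0.012 ] twist 0.0 alt 0.0
shift after twist [ 0.0003 -0.0017  0.012 ]
```

View pics/s7c.png

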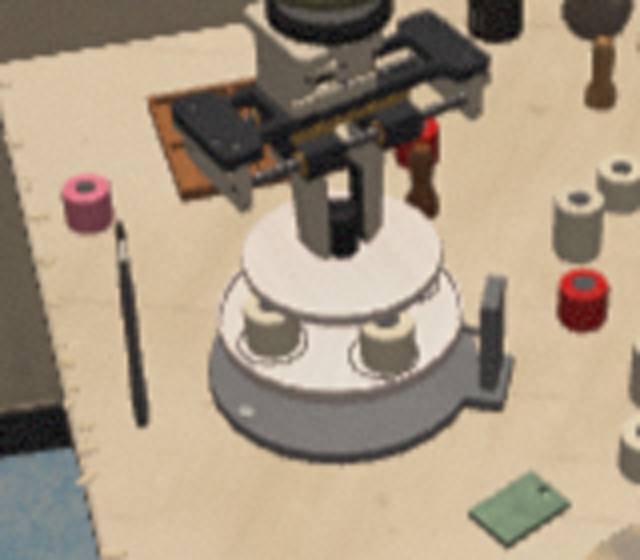

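```bash
python3 -m creep '[[0.0003,-0.0017,0.004,0,255],[0,0,0.004,0,255],[0,0,0,0,255],[0,0,0,0,255],[0,0,0,0,255],[0,0,0,0,255]]'; for i in 1 2 3; do python3 -m creep '[[0,0,0,0,255]]' | grep force; done
python3 -m creep '[[0,0,0.003,0,255],[0,0,0,0,255],[0,0,0,0,255],[0,0,0,0,255]]'; for i in 1 2 3; do python3 -m creep '[[0,0,0,0,255]]' | grep force; done
python3 -m creep '[[0,0,0.003,0,255],[0,0,0,0,255],[0,0,0,0,255],[0,0,0,0,255]]'; for i in 1 2 3; do python3 -m creep '[[0,0,0,0,255]]' | grep force; done
```

```text
t: 20.38
tool_pos: [0.4839, -0.0118, 0.1128]
orientation: [1.744, 2.613, 0.0]
force: [-0.6, -1.0, -2.2]
opening: 0.0243
force: [-0.0, -0.0, -1.5]
force: [0.7, 0.7, -1.0]
force: [-0.3, -0.2, -2.2]
t: 20.97
tool_pos: [0.4839, -0.0118, 0.1097]
orientation: [1.744, 2.613, 0.0]
force: [-0.1, 0.0, 0.4]
opening: 0.0243
force: [0.1, -0.9, -0.3]
force: [0.8, 0.2, -0.6]
force: [-0.8, 0.2, -0.1]
t: 21.55
tool_pos: [0.484, -0.0118, 0.1069]
orientation: [1.743, 2.613, 0.0]
force: [0.3, -0.5, 1.9]
opening: 0.0242
force: [-0.0, -1.4, 1.6]
force: [0.3, -0.2, 1.5]
force: [0.4, -0.4, 1.7]
```

```bash
python3 -m creep '[[0,0,0.002,0,255],[0,0,0.002,0,255],[0,0,0.002,0,255],[0,0,0,0,255],[0,0,0,0,255],[0,0,0,0,255]]'; for i in 1 2 3; do python3 -m creep '[[0,0,0,0,255]]' | grep force; done
python3 - <<'E'
from h import *
delta(.4845,-.012,.1055)
im=snap('side','s8.png')
a=cv2.resize(im[130:270,140:300],None,fx=4,fy=4,interpolation=cv2.INTER_CUBIC);cv2.imwrite('pics/s8c.png',a[:,:,::-1])
im=snap('top','t4.png')
a=cv2.resize(im[130:270,200:330],None,fx=4,fy=4,interpolation=cv2.INTER_CUBIC);cv2.imwrite('pics/t4c.png',a[:,:,::-1])
E
```

```text
t: 22.3
tool_pos: [0.4841, -0.0118, 0.1011]
orientation: [1.743, 2.613, 0.0]
force: [-2.3, 0.5, 7.4]
opening: 0.0243
force: [-1.5, 0.4, 7.3]
force: [-1.6, 0.4, 7.4]
force: [-1.1, -0.7, 8.4]
t 22.55 tcp [ 0.4841 -0.0118  0.1012] jaw 22.6 tilt [ 0.001 -0.    -1.   ] q6 -0.52 F [-1.1 -0.7  8.4] open 0.024
shift tool [-0.0003  0.0003  0.0037] twist 0.0 alt 0.0
shift after twist [-0.0003  0.0003  0.0037]
```

View pics/s8c.png

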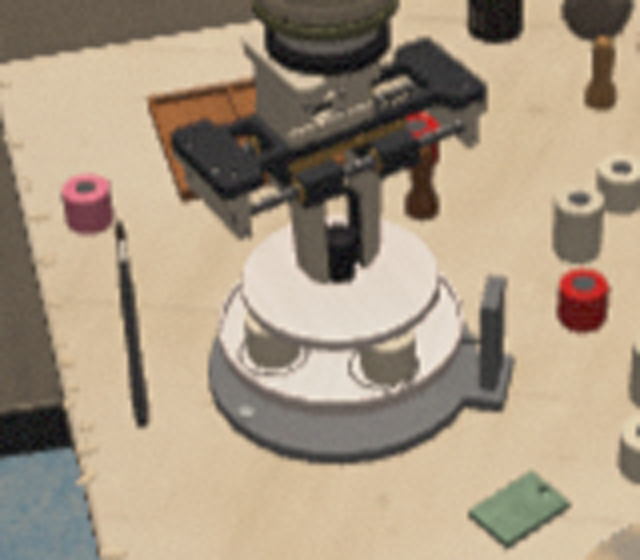

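View pics/t4c.png

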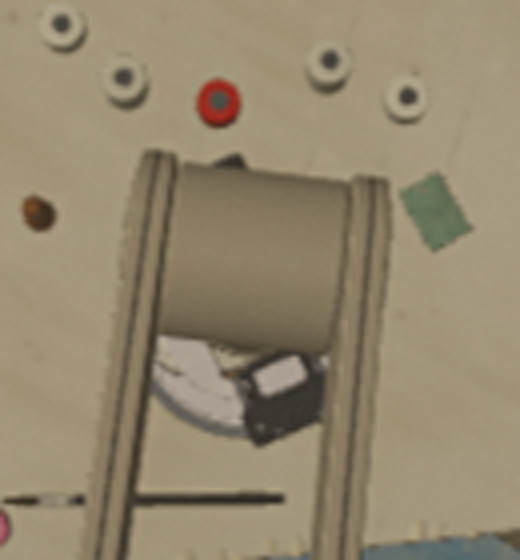

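```bash
python3 -m creep '[[0,0,0.0015,0,255],[0,0,0.0015,0,255],[0,0,0,0,255],[0,0,0,0,255],[0,0,0,0,255]]'; for i in 1 2 3 4 5; do python3 -m creep '[[0,0,0,0,255]]' | egrep 'force|pos'; done
python3 - <<'E'
from h import *
snap('wrist','w9.png')
im=snap('side','s9.png')
a=cv2.resize(im[130:270,140:300],None,fx=4,fy=4,interpolation=cv2.INTER_CUBIC);cv2.imwrite('pics/s9c.png',a[:,:,::-1])
E
```

```text
t: 23.07
tool_pos: [0.4841, -0.0118, 0.0984]
orientation: [1.743, 2.613, 0.0]
force: [-3.1, 1.0, 11.2]
opening: 0.0242
tool_pos: [0.4841, -0.0118, 0.0985]
force: [-3.2, 1.3, 10.8]
tool_pos: [0.4841, -0.0118, 0.0985]
force: [-3.1, -0.4, 10.2]
tool_pos: [0.4841, -0.0118, 0.0985]
force: [-3.7, 0.2, 10.5]
tool_pos: [0.4841, -0.0118, 0.0985]
force: [-2.4, -0.2, 11.6]
tool_pos: [0.4841, -0.0118, 0.0985]
force: [-3.4, -0.0, 9.7]
```

View pics/w9.png

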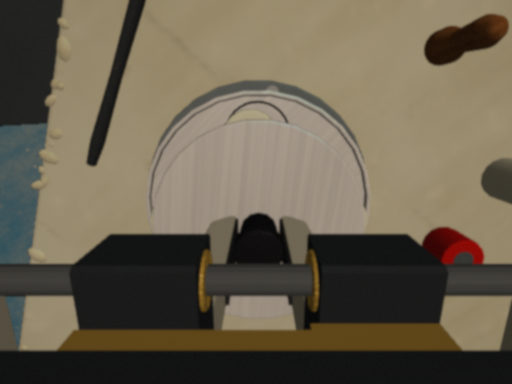

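View pics/s9c.png

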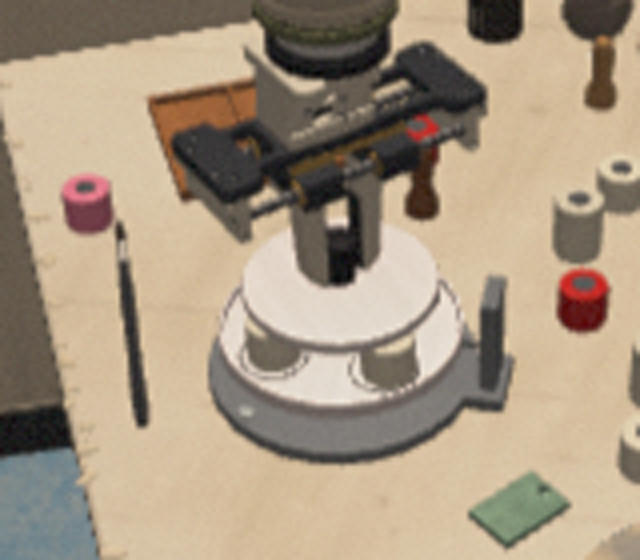

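Run:
```python
from h import *
for z in (.0526,.040): print(proj('side',[.46,-.085,z]),proj('side',[.43,-.06,z]))
def prof(f,x0,x1,y0,y1):
    g=cv2.imread('pics/'+f,0).astype(float); return g
# vertical sub-pixel shift of plate front rim between 4-post rest (s7) and pressed
y0,y1=214,240
for f in ['s4.png','s8.png','s9.png']:
    A=cv2.GaussianBlur(prof('s7.png',0,0,0,0),(3,3),0);B=cv2.GaussianBlur(prof(f,0,0,0,0),(3,3),0)
    for (xa,xb) in [(205,220),(220,232),(205,235)]:
        best=[]
        for s in np.arange(-1,8,.1):
            # template: rows 222..231 in s7
            M=np.float32([[1,0,0],[0,1,-s]]);Bs=cv2.warpAffine(B,M,(512,384),flags=cv2.INTER_CUBIC)
            best.append((np.abs(Bs[222:231,xa:xb]-A[222:231,xa:xb]).mean(),s))
        print(f,xa,min(best))
```

```text
[219.9391967  227.15244117] [206.84439213 222.25390823]
[220.15929857 230.75005238] [207.14873904 225.84241558]
s4.png 205 (np.float64(0.7425925925925926), np.float64(-2.220446049250313e-16))
s4.png 220 (np.float64(0.7627314814814815), np.float64(-2.220446049250313e-16))
s4.png 205 (np.float64(0.7597222222222222), np.float64(-2.220446049250313e-16))
s8.png 205 (np.float64(2.1840482076009113), np.float64(2.6999999999999993))
s8.png 220 (np.float64(2.453312697233977), np.float64(2.799999999999999))
s8.png 205 (np.float64(2.6871470839888962), np.float64(2.6999999999999993))
s9.png 205 (np.float64(2.3048475124217846), np.float64(3.3999999999999986))
s9.png 220 (np.float64(3.529029704906322), np.float64(3.6999999999999993))
s9.png 205 (np.float64(3.542837542074698), np.float64(3.3999999999999986))
```

```bash
python3 -m creep '[[0,0,0.0003,0,255],[0,0,0,0,255],[0,0,0,0,255],[0,0,0,0,255],[0,0,0,0,255],[0,0,0,0,255],[0,0,0,0,255],[0,0,0,0,255],[0,0,0,0,255],[0,0,0,0,255],[0,0,0,0,255],[0,0,0,0,255]]'
python3 -m creep '[[0,0,0,0,255],[0,0,0,0,255],[0,0,0,0,255],[0,0,0,0,255],[0,0,0,0,255],[0,0,0,0,255],[0,0,0,0,255],[0,0,0,0,255],[0,0,0,0,255],[0,0,0,0,255],[0,0,0,0,255],[0,0,0,0,255]]'
python3 -m creep '[[0,0,0,0,255],[0,0,0,0,255],[0,0,0,0,255],[0,0,0,0,255]]'
python3 -m creep '[[0,0,-0.003,0,255],[0,0,-0.003,0,255],[0,0,-0.003,0,255],[0,0,-0.003,0,255],[0,0,-0.003,0,255],[0,0,0,0,255],[0,0,0,0,255],[0,0,0,0,255],[0,0,-0.01,0,255],[0,0,-0.02,0,255],[0,0,-0.02,0,255],[0,0,0,0,255]]'
python3 - <<'E'
from h import *
delta(.412,-.262,.175)
im=snap('side','s10.png')
a=cv2.resize(im[130:270,140:300],None,fx=4,fy=4,interpolation=cv2.INTER_CUBIC);cv2.imwrite('pics/s10c.png',a[:,:,::-1])
E
```

```text
t: 24.58
tool_pos: [0.4841, -0.0118, 0.0982]
orientation: [1.743, 2.613, 0.0]
force: [-3.3, 1.4, 10.5]
opening: 0.0242
t: 25.58
tool_pos: [0.4841, -0.0118, 0.0982]
orientation: [1.743, 2.613, 0.0]
force: [-3.6, 1.1, 10.5]
opening: 0.0242
t: 25.92
tool_pos: [0.4841, -0.0118, 0.0982]
orientation: [1.743, 2.613, 0.0]
force: [-3.0, 0.7, 10.8]
opening: 0.0243
t: 26.92
tool_pos: [0.4862, -0.0121, 0.1671]
orientation: [1.741, 2.608, 0.004]
force: [1.2, 0.1, -0.2]
opening: 0.0242
t 26.92 tcp [ 0.4862 -0.0121  0.1671] jaw 22.6 tilt [ 0.006 -0.001 -1.   ] q6 -0.52 F [ 1.2  0.1 -0.2] open 0.0242
shift tool [-2.023e-01 -1.645e-01 -2.000e-04] twist 0.0 alt 0.0
shift after twist [-2.023e-01 -1.645e-01 -2.000e-04]
```

View pics/s10c.png

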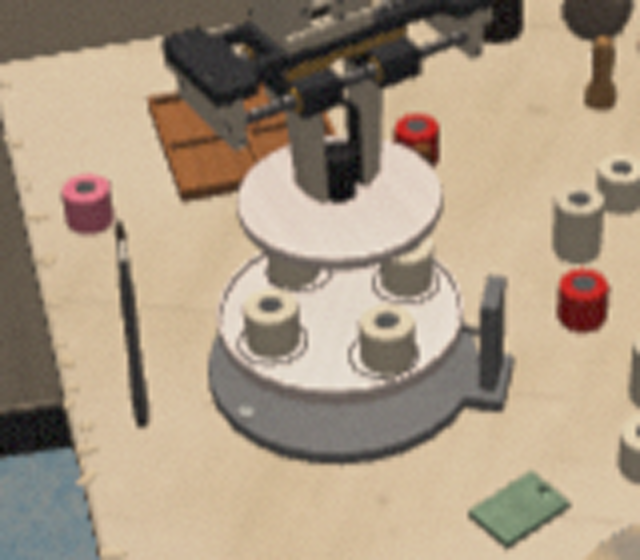

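```bash
python3 -m creep '[[-0.01,-0.007,0,0,255],[-0.0256,-0.02,0,0,255],[-0.0256,-0.02,0,0,255],[-0.0256,-0.02,0,0,255],[-0.0256,-0.02,0,0,255],[-0.0256,-0.02,0,0,255],[-0.0256,-0.02,0,0,255],[-0.0256,-0.02,0,0,255],[-0.01,-0.008,0,0,255],[0,0,0,0,255],[0,0,0,0,255],[0,0,0,0,255]]'
python3 -m creep '[[0,0,0.02,0,255],[0,0,0.03,0,255],[0,0,0.03,0,255],[0,0,0.02,0,255],[0,0,0.01,0,255],[0,0,0.01,0,255],[0,0,0.01,0,255],[0,0,0,0,255],[0,0,0,0,255],[0,0,0,0,255]]'
python3 - <<'E'
from h import *
delta(.412,-.262,.034)
E
```

```text
t: 27.97
tool_pos: [0.4172, -0.254, 0.1616]
orientation: [-1.743, -2.612, -0.001]
force: [-0.3, -0.2, -2.3]
opening: 0.0244
t: 28.8
tool_pos: [0.418, -0.2557, 0.0335]
orientation: [1.743, 2.612, -0.0]
force: [0.1, -0.6, -1.8]
opening: 0.0244
t 28.8 tcp [ 0.418  -0.2557  0.0335] jaw 22.6 tilt [ 0.001 -0.001 -1.   ] q6 -1.05 F [ 0.1 -0.6 -1.8] open 0.0244
shift tool [-0.0035 -0.008   0.0075] twist 0.0 alt 0.0
shift after twist [-0.0035 -0.008   0.0075]
```

```bash
python3 -m creep '[[0,0,0.004,0,255],[0,0,0.003,0,255],[0,0,0.001,0,255],[0,0,0,0,255],[0,0,0,0,255],[0,0,0,0,255]]'
python3 -m creep '[[0,0,0,0,180],[0,0,0,0,120],[0,0,0,0,90],[0,0,0,0,90],[0,0,0,0,90],[0,0,-0.02,0,90],[0,0,-0.03,0,90],[0,0,-0.03,0,90],[0,0,-0.03,0,90],[0,0,-0.03,0,90],[0,0,0,0,90],[0,0,0,0,90]]' 20
python3 - <<'E'
from h import *
delta(.5045,-.0604,.17,22.5)
im=snap('side','s11.png');P=camera_params('wrist');snap('wrist','w10.png')
E
```

```text
t: 29.3
tool_pos: [0.418, -0.2558, 0.0257]
orientation: [1.743, 2.612, 0.0]
force: [-3.7, 0.9, 8.7]
opening: 0.0243
t: 30.3
tool_pos: [0.4185, -0.2562, 0.1667]
orientation: [1.741, 2.609, -0.0]
force: [-0.3, 1.2, 0.2]
opening: 0.0602
t 30.3 tcp [ 0.4185 -0.2562  0.1667] jaw 22.6 tilt [ 0.004 -0.003 -1.   ] q6 -1.05 F [-0.3  1.2  0.2] open 0.0602
shift tool [0.1478 0.1546 0.0044] twist 0.001 alt -3.14
shift after twist [0.148  0.1544 0.0044]
```

View pics/s11.png

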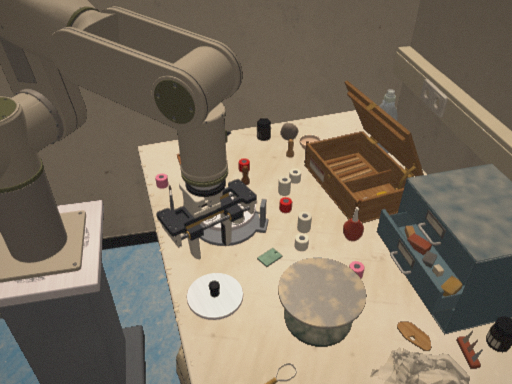

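View pics/w10.png

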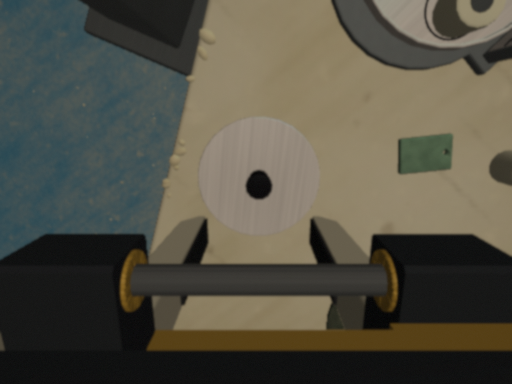

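```bash
python3 -m creep '[[0.0246,0.0258,0,0,90],[0.0246,0.0258,0,0,90],[0.0246,0.0258,0,0,90],[0.0246,0.0258,0,0,90],[0.0246,0.0258,0,0,90],[0.0246,0.0258,0,0,90],[0,0,0,0,90],[0,0,0,0,90],[0,0,0,0,90]]'
python3 - <<'E'
from h import *
P=camera_params('wrist');snap('wrist','w11.png')
delta(.505,-.0606,.0535+.031,22.5)
for p in [(.505,-.0606,.085),(.460,.034,.085),(.4365,-.0324,.085),(.5346,.0099,.085)]: print(np.round(proj('wrist',p,P),1))
E
```

```text
t: 31.15
tool_pos: [0.5023, -0.0595, 0.1626]
orientation: [-1.741, -2.612, 0.002]
force: [-0.3, -0.2, 0.8]
opening: 0.06
t 31.2 tcp [ 0.5024 -0.0601  0.163 ] jaw 22.6 tilt [-0.002  0.    -1.   ] q6 -0.61 F [-0.3 -0.5  0. ] open 0.0601
shift tool [-0.0016  0.0024  0.0865] twist 0.001 alt -3.141
shift after twist [-0.0016  0.0024  0.0865]
[261. 201.]
[254.3  62.3]
[192.9 135.4]
[332.4 133.8]
```

View pics/w11.png

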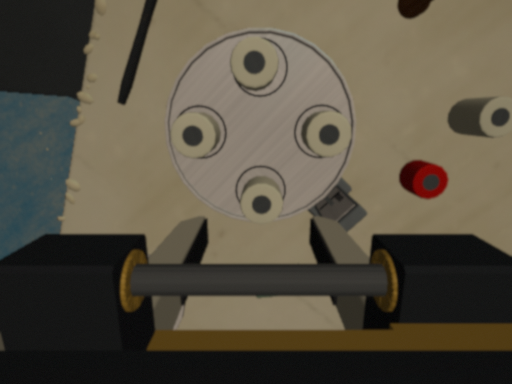

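```bash
python3 -m creep '[[-0.001,0.001,0.02,0,90],[0,0,0.025,0,90],[0,0,0.02,0,90],[0,0,0.014,0,90],[0,0,0.006,0,90],[0,0,0.002,0,90],[0,0,0,0,90],[0,0,0,0,90]]'
python3 -m creep '[[0,0,0,0,255],[0,0,0,0,255],[0,0,0,0,255],[0,0,0,0,255],[0,0,0,0,255],[0,0,0,0,255],[0,0,0,0,255],[0,0,0,0,255],[0,0,0,0,255]]' 20
python3 -m creep '[[0,0,-0.01,0,255],[0,0,-0.02,0,255],[0,0,-0.025,0,255],[0,0,-0.025,0,255],[0,0,0,0.12,255],[0,0,0,0.12,255],[0,0,0,0,255],[0,0,0,0,255]]'
python3 - <<'E'
from h import *
im=read_camera('top')
r=tip_of('top','bay0');print([(np.round(d['pixel'],1).tolist(),round(d['confidence'],2),np.round(atz('top',d['pixel'],.004),4)) for d in r[:6]])
snap('side','s12.png')
r=tip_of('side','bay0');print([(np.round(d['pixel'],1).tolist(),round(d['confidence'],2),np.round(atz('side',d['pixel'],.004),4)) for d in r[:6]])
delta(.4858,.2396,.15,-39.7)
E
```

```text
t: 31.87
tool_pos: [0.5053, -0.0607, 0.0784]
orientation: [1.744, 2.611, 0.001]
force: [0.8, 0.1, -0.4]
opening: 0.0603
t: 32.62
tool_pos: [0.5049, -0.06, 0.0774]
orientation: [1.744, 2.613, 0.0]
force: [0.5, -0.3, 1.6]
opening: 0.0354
t: 33.28
tool_pos: [0.5046, -0.06, 0.1577]
orientation: [-2.039, -2.389, 0.0]
force: [0.1, -0.3, -0.3]
opening: 0.0357
[([179.2, 209.2], 0.94, array([0.4908, 0.2477, 0.004 ])), ([166.2, 229.0], 0.83, array([0.4288, 0.288 , 0.004 ])), ([162.1, 210.2], 0.8, array([0.4882, 0.3018, 0.004 ])), ([182.2, 230.0], 0.69, array([0.4251, 0.2376, 0.004 ])), ([340.9, 228.8], 0.25, array([ 0.4233, -0.2625,  0.004 ]))]
[([212.4, 169.0], 0.98, array([0.4836, 0.2313, 0.004 ])), ([191.5, 160.0], 0.9, array([0.4252, 0.2932, 0.004 ])), ([194.9, 168.3], 0.85, array([0.4307, 0.2463, 0.004 ])), ([210.1, 155.0], 0.57, array([0.4872, 0.3087, 0.004 ]))]
t 33.48 tcp [ 0.5045 -0.06    0.157 ] jaw 9.0 tilt [-0.001  0.    -1.   ] q6 -0.38 F [ 0.6  0.4 -0.7] open 0.0355
shift tool [0.2988 0.0283 0.0151] twist 0.849 alt -2.292
shift after twist [ 0.2186 -0.2057  0.0151]
```

View pics/s12.png

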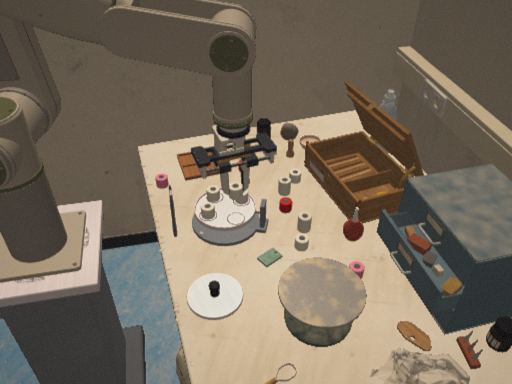

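```bash
python3 -m creep '[[0.0374,0.0035,0,0,255],[0.0374,0.0035,0,0,255],[0.0374,0.0035,0,0,255],[0.0374,0.0035,0,0,255],[0.0374,0.0035,0,0,255],[0.0374,0.0035,0,0,255],[0.0374,0.0035,0,0,255],[0.0374,0.0035,0,0,255]]'
python3 -m creep '[[0,0,0,-0.119,255],[0,0,0,-0.119,255],[0,0,0,-0.119,255],[0,0,0,-0.119,255],[0,0,0,-0.119,255],[0,0,0,-0.119,255],[0,0,0,0,255],[0,0,0,0,255]]'
python3 - <<'E'
from h import *
P=camera_params('wrist');snap('wrist','w12.png')
delta(.4858,.2396,.032,50.3)
for p in [(.4858,.2396),(.4799,.3034),(.4221,.2336),(.4161,.2975)]: print(np.round(proj('wrist',(*p,.004),P),1))
print([(np.round(d['pixel'],1).tolist(),round(d['confidence'],2),np.round(atz('wrist',d['pixel'],.004,P),4)) for d in tip_of('wrist','bay0')])
E
```

```text
t: 34.15
tool_pos: [0.4859, 0.2417, 0.1572]
orientation: [-2.042, -2.388, 0.0]
force: [0.3, -1.0, -0.6]
opening: 0.0354
t: 34.82
tool_pos: [0.4864, 0.2398, 0.1571]
orientation: [-1.085, -2.948, 0.001]
force: [0.6, -0.6, -1.3]
opening: 0.0356
t 34.87 tcp [0.4864 0.2399 0.1571] jaw 49.5 tilt [-0. -0. -1.] q6 -0.5 F [ 0.8  0.4 -0.7] open 0.0353
shift tool [ 0.0002 -0.0005  0.1331] twist -0.013 alt 3.128
shift after twist [ 0.0003 -0.0005  0.1331]
[258. 178.]
[302.2 133.8]
[212.8 135. ]
[256.9  87.3]
[([261.0, 91.1], 0.77, array([0.4214, 0.2983, 0.004 ])), ([305.2, 133.4], 0.74, array([0.4815, 0.306 , 0.004 ])), ([214.1, 136.4], 0.68, array([0.424 , 0.2337, 0.004 ])), ([261.5, 236.0], 0.32, array([0.5382, 0.2   , 0.004 ]))]
```

View pics/w12.png

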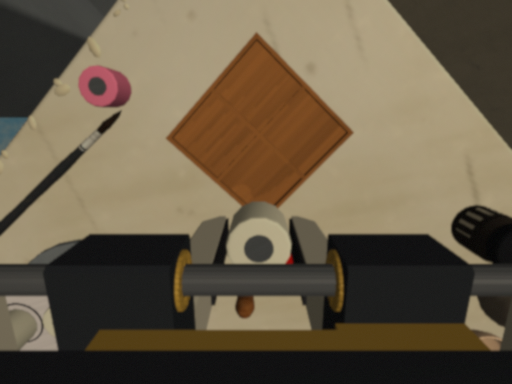

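```bash
python3 -m creep '[[0,0,0.02,-0.013,255],[0,0,0.03,0,255],[0,0,0.03,0,255],[0,0,0.025,0,255],[0,0,0.014,0,255],[0,0,0.005,0,255],[0,0,0.002,0,255],[0,0,0,0,255],[0,0,0,0,255]]'
python3 -m creep '[[0,0,0.001,0,255],[0,0,0.001,0,255],[0,0,0,0,255],[0,0,0,0,255]]'
```

```text
t: 35.67
tool_pos: [0.4877, 0.2403, 0.0329]
orientation: [1.063, 2.955, 0.002]
force: [0.6, 0.4, -0.2]
opening: 0.0355
t: 36.0
tool_pos: [0.4868, 0.24, 0.0298]
orientation: [1.062, 2.956, 0.001]
force: [-0.4, 0.3, -1.2]
opening: 0.0354
```

```bash
python3 -m creep '[[0,0,0.001,0,255],[0,0,0,0,255],[0,0,0,0,118],[0,0,0,0,105],[0,0,0,0,100],[0,0,0,0,100],[0,0,0,0,100],[0,0,0,0,100],[0,0,-0.015,0,100],[0,0,-0.03,0,100],[0,0,-0.03,0,100],[0,0,-0.03,0,100]]'
python3 -m creep '[[0,0,-0.03,0,100],[0,0,0,0,100],[0,0,0,0,100]]'
python3 - <<'E'
from h import *
P=camera_params('wrist');snap('wrist','w13.png');im=snap('side','s13.png')
delta(.534,.0098,.17,22.5)
E
```

```text
t: 37.0
tool_pos: [0.486, 0.2397, 0.1341]
orientation: [-1.062, -2.956, 0.001]
force: [0.5, 0.0, 0.4]
opening: 0.0566
t: 37.25
tool_pos: [0.4881, 0.2406, 0.1659]
orientation: [1.061, 2.953, 0.005]
force: [0.1, 0.1, -0.7]
opening: 0.0566
t 37.35 tcp [0.486  0.2397 0.1624] jaw 50.5 tilt [-0.001 -0.    -1.   ] q6 -0.52 F [0.1 0.8 0.8] open 0.0563
shift tool [-0.1833 -0.1468  0.0004] twist 0.488 alt -2.653
shift after twist [-0.2308 -0.0437  0.0004]
```

View pics/w13.png

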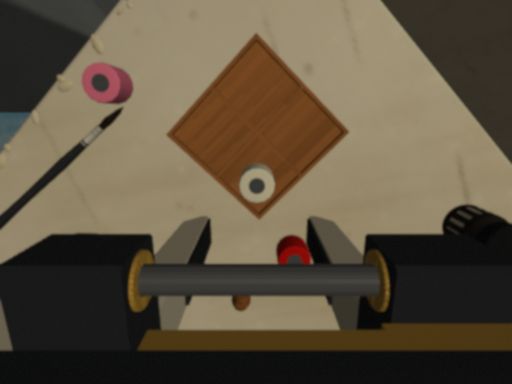

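View pics/s13.png

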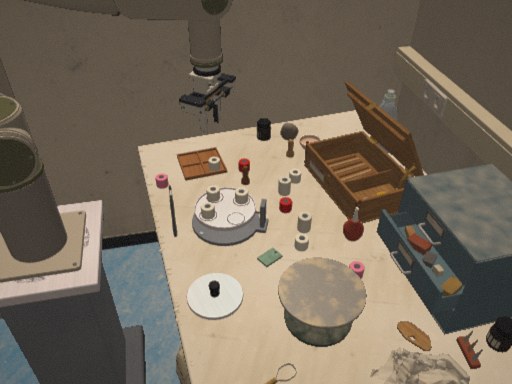

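```bash
python3 -m creep '[[-0.0305,-0.0245,0,0,90],[-0.0305,-0.0245,0,0,90],[-0.0305,-0.0245,0,0,90],[-0.0305,-0.0245,0,0,90],[-0.0305,-0.0245,0,0,90],[-0.0305,-0.0245,0,0,90],[0,0,0,0.122,90],[0,0,0,0.122,90],[0,0,0,0.122,90],[0,0,0,0.122,90],[0,0,0,0,90],[0,0,0,0,90]]'
python3 - <<'E'
from h import *
delta(.534,.0098,.0765+.008,22.5)
E
```

```text
t: 38.35
tool_pos: [0.5331, 0.0101, 0.1615]
orientation: [-1.738, -2.614, 0.002]
force: [0.5, -1.0, -0.3]
opening: 0.06
t 38.35 tcp [0.5331 0.0101 0.1615] jaw 22.7 tilt [-0.003  0.    -1.   ] q6 -0.47 F [ 0.5 -1.  -0.3] open 0.06
shift tool [-0.0008  0.001   0.085 ] twist 0.004 alt -3.137
shift after twist [-0.0007  0.001   0.085 ]
```

```bash
python3 -m creep '[[0,0.001,0.02,0,90],[0,0,0.025,0,90],[0,0,0.02,0,90],[0,0,0.014,0,90],[0,0,0.005,0,90],[0,0,0,0,90],[0,0,0,0,90]]'
python3 -m creep '[[0,0,0,0,255],[0,0,0,0,255],[0,0,0,0,255],[0,0,0,0,255],[0,0,0,0,255],[0,0,0,0,255],[0,0,0,0,255],[0,0,0,0,255],[0,0,0,0,255]]' 20
python3 -m creep '[[0,0,-0.01,0,255],[0,0,-0.02,0,255],[0,0,-0.025,0,255],[0,0,-0.025,0,255],[0,0,0,-0.121,255],[0,0,0,-0.121,255],[0,0,0,-0.121,255],[0,0,0,-0.121,255],[0,0,0,0,255],[0,0,0,0,255]]'
python3 - <<'E'
from h import *
delta(.481,.3045,.0315+.008,50.3)
E
```

```text
t: 38.93
tool_pos: [0.535, 0.0105, 0.0795]
orientation: [-1.742, -2.614, 0.0]
force: [0.9, -0.1, -0.4]
opening: 0.06
t: 39.68
tool_pos: [0.5353, 0.0104, 0.0796]
orientation: [1.745, 2.612, 0.0]
force: [1.1, -0.6, 1.1]
opening: 0.0356
t: 40.52
tool_pos: [0.5349, 0.0105, 0.1597]
orientation: [-1.074, -2.952, 0.0]
force: [0.1, 0.2, -1.3]
opening: 0.035
t 40.52 tcp [0.5349 0.0105 0.1597] jaw 50.0 tilt [-0.  0. -1.] q6 -0.95 F [ 0.1  0.2 -1.3] open 0.035
shift tool [0.2302 0.1907 0.1282] twist -0.005 alt 3.137
shift after twist [0.2293 0.1918 0.1282]
```

```bash
python3 -m creep '[[0.0256,0.0212,0,0,255],[0.0256,0.0212,0,0,255],[0.0256,0.0212,0,0,255],[0.0256,0.0212,0,0,255],[0.0256,0.0212,0,0,255],[0.0256,0.0212,0,0,255],[0.0256,0.0212,0,0,255],[0.0256,0.0212,0,0,255],[0.0256,0.0212,0,0,255],[0,0,0,0,255],[0,0,0,0,255]]'
python3 -m creep '[[0,0,0.02,0,255],[0,0,0.03,0,255],[0,0,0.03,0,255],[0,0,0.025,0,255],[0,0,0.014,0,255],[0,0,0.005,0,255],[0,0,0.002,0,255],[0,0,0,0,255],[0,0,0,0,255],[0,0,0,0,255]]'
python3 - <<'E'
from h import *
delta(.481,.3045,.0305+.008,50.3)
E
```

```text
t: 41.43
tool_pos: [0.4791, 0.3059, 0.1593]
orientation: [-1.069, -2.954, 0.001]
force: [0.2, -0.6, -1.3]
opening: 0.0352
t: 42.27
tool_pos: [0.4812, 0.3049, 0.0352]
orientation: [1.068, 2.952, 0.003]
force: [-0.4, 0.1, -1.4]
opening: 0.0356
t 42.27 tcp [0.4812 0.3049 0.0352] jaw 50.2 tilt [ 0.003  0.001 -1.   ] q6 -0.4 F [-0.4  0.1 -1.4] open 0.0356
shift tool [-0.0001 -0.0004  0.0047] twist -0.002 alt 3.14
shift after twist [-0.0001 -0.0004  0.0047]
```

```bash
python3 -m creep '[[0,0,0.002,0,255],[0,0,0.001,0,255],[0,0,0,0,255],[0,0,0,0,255],[0,0,0,0,255]]'
python3 -m creep '[[0,0,0,0,118],[0,0,0,0,105],[0,0,0,0,100],[0,0,0,0,100],[0,0,0,0,100],[0,0,0,0,100],[0,0,-0.015,0,100],[0,0,-0.03,0,100],[0,0,-0.03,0,100],[0,0,-0.03,0,100],[0,0,-0.025,0,100],[0,0,0,0,100]]'
python3 - <<'E'
from h import *
P=camera_params('wrist');snap('wrist','w14.png');im=snap('side','s14.png')
delta(.460,.034,.17,22.5)
E
```

```text
t: 42.68
tool_pos: [0.4805, 0.3048, 0.0311]
orientation: [1.068, 2.954, 0.002]
force: [0.1, -0.4, 4.9]
opening: 0.0357
t: 43.68
tool_pos: [0.4831, 0.3061, 0.1672]
orientation: [1.066, 2.948, 0.011]
force: [1.0, -0.1, 0.3]
opening: 0.0567
t 43.78 tcp [0.4808 0.3049 0.1618] jaw 50.3 tilt [ 0.003  0.001 -1.   ] q6 -0.4 F [-0.7  0.3 -0.5] open 0.0567
shift tool [-0.1572 -0.2216 -0.0007] twist 0.484 alt -2.657
shift after twist [-0.2424 -0.1229 -0.0007]
```

View pics/w14.png

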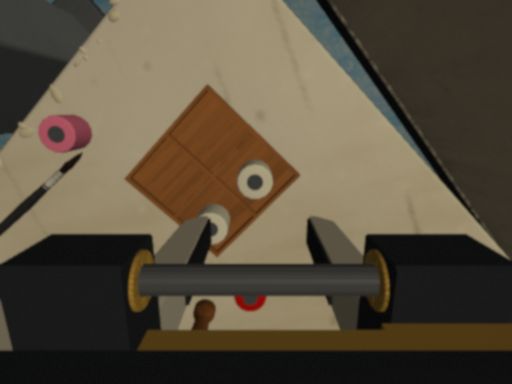

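View pics/s14.png

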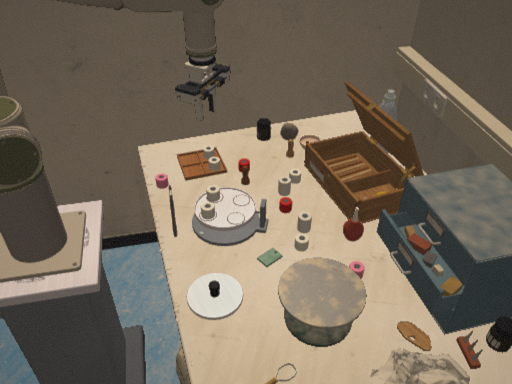

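```bash
python3 -m creep '[[-0.0225,-0.0317,0,0,90],[-0.0225,-0.0317,0,0,90],[-0.0225,-0.0317,0,0,90],[-0.0225,-0.0317,0,0,90],[-0.0225,-0.0317,0,0,90],[-0.0225,-0.0317,0,0,90],[-0.0222,-0.0314,0,0,90],[0,0,0,0.121,90],[0,0,0,0.121,90],[0,0,0,0.121,90],[0,0,0,0.121,90],[0,0,0,0,90]]'
python3 -m creep '[[0,0,0,0,90],[0,0,0,0,90]]'
python3 - <<'E'
from h import *
P=camera_params('wrist');snap('wrist','w15.png')
delta(.460,.034,.0775+.008,22.5)
for p in [(.460,.034,.086),(.4365,-.0324,.086)]: print(np.round(proj('wrist',p,P),1))
E
```

```text
t: 44.78
tool_pos: [0.4579, 0.0334, 0.1583]
orientation: [-1.752, -2.604, 0.003]
force: [0.7, 1.1, 0.0]
opening: 0.0602
t: 44.95
tool_pos: [0.4584, 0.0337, 0.1593]
orientation: [-1.738, -2.615, 0.001]
force: [-0.3, -0.4, 0.1]
opening: 0.0599
t 45.0 tcp [0.4586 0.0337 0.1596] jaw 22.7 tilt [-0.001  0.    -1.   ] q6 -0.43 F [-0.   0.9  0. ] open 0.0603
shift tool [-0.0003  0.0015  0.0821] twist 0.004 alt -3.138
shift after twist [-0.0003  0.0015  0.0821]
[260.4 200.3]
[203.7 260. ]
```

View pics/w15.png

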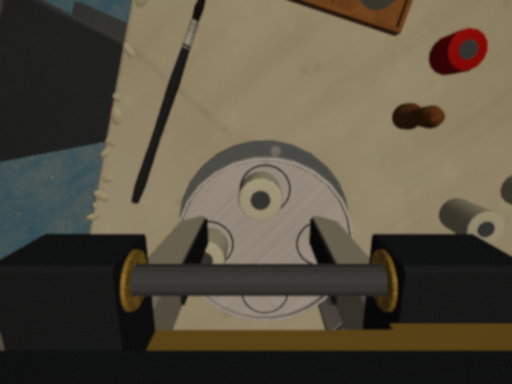

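```bash
python3 -m creep '[[0,0.001,0.02,0,90],[0,0,0.025,0,90],[0,0,0.02,0,90],[0,0,0.012,0,90],[0,0,0.005,0,90],[0,0,0,0,90],[0,0,0,0,90]]'
python3 -m creep '[[0,0,0,0,255],[0,0,0,0,255],[0,0,0,0,255],[0,0,0,0,255],[0,0,0,0,255],[0,0,0,0,255],[0,0,0,0,255],[0,0,0,0,255],[0,0,0,0,255]]' 20
python3 -m creep '[[0,0,-0.01,0,255],[0,0,-0.02,0,255],[0,0,-0.025,0,255],[0,0,-0.025,0,255],[0,0,0,-0.121,255],[0,0,0,-0.121,255],[0,0,0,-0.121,255],[0,0,0,-0.121,255],[0,0,0,0,255],[0,0,0,0,255]]'
python3 - <<'E'
from h import *
delta(.4176,.2985,.0315+.008,50.3)
E
```

```text
t: 45.58
tool_pos: [0.4602, 0.034, 0.0788]
orientation: [1.743, 2.613, 0.0]
force: [0.6, 0.4, 0.2]
opening: 0.0602
t: 46.33
tool_pos: [0.4602, 0.0339, 0.0785]
orientation: [1.745, 2.612, 0.0]
force: [0.5, 0.4, 0.9]
opening: 0.0357
t: 47.17
tool_pos: [0.4599, 0.034, 0.1587]
orientation: [-1.074, -2.952, 0.0]
force: [-0.7, 0.7, -0.5]
opening: 0.0357
t 47.17 tcp [0.4599 0.034  0.1587] jaw 50.0 tilt [-0. -0. -1.] q6 -0.91 F [-0.7  0.7 -0.5] open 0.0357
shift tool [0.2023 0.1756 0.1272] twist -0.005 alt 3.137
shift after twist [0.2015 0.1765 0.1272]
```

```bash
python3 -m creep '[[0.0253,0.022,0,0,255],[0.0253,0.022,0,0,255],[0.0253,0.022,0,0,255],[0.0253,0.022,0,0,255],[0.0253,0.022,0,0,255],[0.0253,0.022,0,0,255],[0.0253,0.022,0,0,255],[0.0253,0.0217,0,0,255],[0,0,0,0,255],[0,0,0,0,255],[0,0,0,0,255]]'
python3 -m creep '[[0,0,0.02,0,255],[0,0,0.03,0,255],[0,0,0.03,0,255],[0,0,0.025,0,255],[0,0,0.014,0,255],[0,0,0.005,0,255],[0,0,0.002,0,255],[0,0,0,0,255],[0,0,0,0,255],[0,0,0,0,255]]'
python3 -m creep '[[0,0,0.002,0,255],[0,0,0.001,0,255],[0,0,0,0,255],[0,0,0,0,255],[0,0,0,0,255]]'
```

```text
t: 48.08
tool_pos: [0.4165, 0.2982, 0.1582]
orientation: [-1.071, -2.953, 0.001]
force: [-0.0, -0.4, -0.3]
opening: 0.0356
t: 48.92
tool_pos: [0.418, 0.2989, 0.034]
orientation: [1.068, 2.952, 0.003]
force: [0.4, 0.3, -0.3]
opening: 0.0357
t: 49.33
tool_pos: [0.4167, 0.2985, 0.0294]
orientation: [1.068, 2.954, -0.0]
force: [0.3, 0.4, -0.6]
opening: 0.0354
```

```bash
python3 -m creep '[[0,0,0.0005,0,255],[0,0,0,0,118],[0,0,0,0,105],[0,0,0,0,100],[0,0,0,0,100],[0,0,0,0,100],[0,0,0,0,100],[0,0,-0.015,0,100],[0,0,-0.03,0,100],[0,0,-0.03,0,100],[0,0,-0.03,0,100],[0,0,-0.025,0,100]]'
python3 -m creep '[[0,0,0,0,90],[0,0,0,0,90]]'
python3 - <<'E'
from h import *
P=camera_params('wrist');snap('wrist','w16.png');im=snap('side','s16.png')
delta(.4367,-.0324,.17,22.5)
E
```

```text
t: 50.33
tool_pos: [0.417, 0.2986, 0.1611]
orientation: [1.068, 2.954, 0.002]
force: [0.9, 0.1, -0.5]
opening: 0.0564
t: 50.5
tool_pos: [0.418, 0.2992, 0.1609]
orientation: [1.067, 2.952, 0.005]
force: [-0.1, -0.6, -0.3]
opening: 0.0599
t 50.6 tcp [0.4162 0.2982 0.1578] jaw 50.2 tilt [-0.001 -0.001 -1.   ] q6 -0.36 F [-0.2 -0.1 -1.2] open 0.0597
shift tool [-0.2271 -0.2411 -0.004 ] twist 0.484 alt -2.657
shift after twist [-0.3133 -0.1076 -0.004 ]
```

View pics/w16.png

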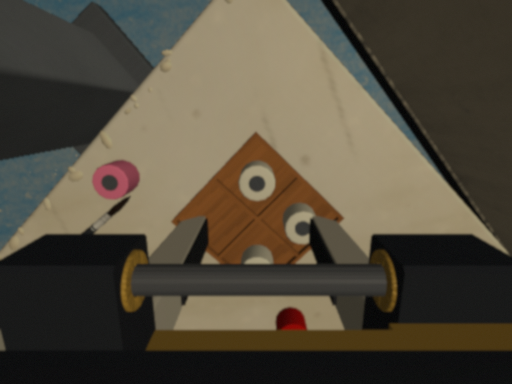

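View pics/s16.png

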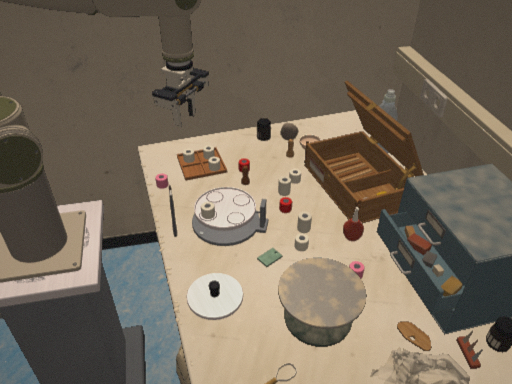

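Three are in. Fourth post next.

```bash
python3 -m creep '[[-0.0284,-0.0301,0,0,90],[-0.0284,-0.0301,0,0,90],[-0.0284,-0.0301,0,0,90],[-0.0284,-0.0301,0,0,90],[-0.0284,-0.0301,0,0,90],[-0.0284,-0.0301,0,0,90],[-0.0284,-0.0301,0,0,90],[-0.0284,-0.0301,0,0,90],[0,0,0,0.121,90],[0,0,0,0.121,90],[0,0,0,0.121,90],[0,0,0,0.121,90]]'
python3 -m creep '[[0,0,0,0,90],[0,0,0,0,90],[0,0,0,0,90]]'
python3 - <<'E'
from h import *
P=camera_params('wrist');snap('wrist','w17.png')
delta(.4367,-.0324,.078+.008,22.5)
print(np.round(proj('wrist',(.4367,-.0324,.086),P),1))
E
```

```text
t: 51.6
tool_pos: [0.4361, -0.0323, 0.1567]
orientation: [-1.753, -2.603, 0.002]
force: [0.2, -0.1, 0.4]
opening: 0.0599
t: 51.85
tool_pos: [0.4368, -0.0317, 0.1578]
orientation: [-1.738, -2.615, 0.001]
force: [0.4, 0.9, 0.2]
opening: 0.0603
t 51.9 tcp [ 0.437  -0.0317  0.1581] jaw 22.7 tilt [-0.001  0.    -1.   ] q6 -0.59 F [ 0.2 -0.6  0.2] open 0.06
shift tool [-0.0006 -0.0004  0.0801] twist 0.004 alt -3.138
shift after twist [-0.0006 -0.0004  0.0801]
[258.  201.2]
```

View pics/w17.png

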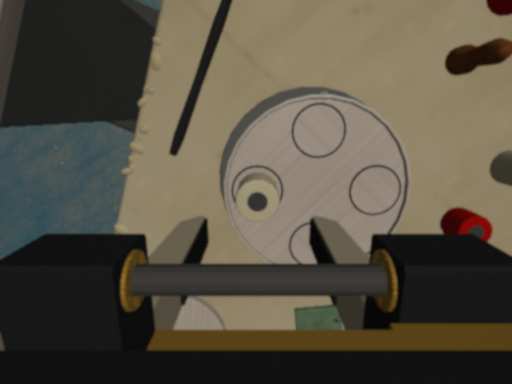

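```bash
python3 -m creep '[[-0.0005,0,0.02,0,90],[0,0,0.025,0,90],[0,0,0.02,0,90],[0,0,0.01,0,90],[0,0,0.005,0,90],[0,0,0,0,90],[0,0,0,0,90]]'
python3 -m creep '[[0,0,0,0,255],[0,0,0,0,255],[0,0,0,0,255],[0,0,0,0,255],[0,0,0,0,255],[0,0,0,0,255],[0,0,0,0,255],[0,0,0,0,255],[0,0,0,0,255]]' 20
python3 -m creep '[[0,0,-0.01,0,255],[0,0,-0.02,0,255],[0,0,-0.025,0,255],[0,0,-0.025,0,255],[0,0,0,-0.121,255],[0,0,0,-0.121,255],[0,0,0,-0.121,255],[0,0,0,-0.121,255],[0,0,0,0,255],[0,0,0,0,255]]'
python3 - <<'E'
from h import *
delta(.4236,.2346,.0315+.008,50.3)
E
```

```text
t: 52.48
tool_pos: [0.4381, -0.0324, 0.0796]
orientation: [1.744, 2.613, 0.0]
force: [0.9, 0.0, 0.8]
opening: 0.0602
t: 53.23
tool_pos: [0.4378, -0.0324, 0.079]
orientation: [1.745, 2.612, 0.0]
force: [1.0, 1.5, 0.9]
opening: 0.0358
t: 54.07
tool_pos: [0.4375, -0.0324, 0.1592]
orientation: [-1.074, -2.952, 0.0]
force: [-0.2, 0.1, -1.0]
opening: 0.0356
t 54.07 tcp [ 0.4375 -0.0324  0.1592] jaw 50.0 tilt [-0.  0. -1.] q6 -1.06 F [-0.2  0.1 -1. ] open 0.0356
shift tool [0.1822 0.1957 0.1277] twist -0.005 alt 3.137
shift after twist [0.1812 0.1965 0.1277]
```

```bash
python3 -m creep '[[0.0228,0.0245,0,0,255],[0.0228,0.0245,0,0,255],[0.0228,0.0245,0,0,255],[0.0228,0.0245,0,0,255],[0.0228,0.0245,0,0,255],[0.0228,0.0245,0,0,255],[0.0228,0.0245,0,0,255],[0.0226,0.0242,0,0,255],[0,0,0,0,255],[0,0,0,0,255],[0,0,0,0,255]]'
python3 -m creep '[[0,0,0.02,0,255],[0,0,0.03,0,255],[0,0,0.03,0,255],[0,0,0.025,0,255],[0,0,0.014,0,255],[0,0,0.005,0,255],[0,0,0.002,0,255],[0,0,0,0,255],[0,0,0,0,255],[0,0,0,0,255]]'
python3 -m creep '[[0,0,0.002,0,255],[0,0,0.001,0,255],[0,0,0,0,255],[0,0,0,0,255],[0,0,0,0,255]]'
```

```text
t: 54.98
tool_pos: [0.4225, 0.2343, 0.1587]
orientation: [-1.07, -2.953, 0.001]
force: [0.8, -0.7, -0.3]
opening: 0.0355
t: 55.82
tool_pos: [0.424, 0.2348, 0.0344]
orientation: [1.068, 2.952, 0.003]
force: [-0.6, 0.4, 0.3]
opening: 0.0359
t: 56.23
tool_pos: [0.4227, 0.2346, 0.0299]
orientation: [1.068, 2.954, -0.0]
force: [-0.0, 0.7, -0.8]
opening: 0.0356
```

```bash
python3 -m creep '[[0,0,0.001,0,255],[0,0,0,0,118],[0,0,0,0,105],[0,0,0,0,100],[0,0,0,0,100],[0,0,0,0,100],[0,0,0,0,100],[0,0,-0.015,0,100],[0,0,-0.03,0,100],[0,0,-0.03,0,100],[0,0,-0.03,0,100],[0,0,-0.03,0,100]]'
python3 -m creep '[[-0.03,0,-0.03,0,90],[-0.03,0,-0.03,0,90],[-0.03,0,0,0,90],[-0.03,0,0,0,90],[-0.03,0,0,0,90],[-0.03,0,0,0,90],[-0.03,0,0,0,90],[-0.03,0,0,0,90],[0,0,0,0,90],[0,0,0,0,90],[0,0,0,0,90]]'
python3 - <<'E'
from h import *
snap('wrist','w18.png');im=snap('side','s18.png');t=snap('top','t18.png')
a=cv2.resize(im[120:260,140:320],None,fx=4,fy=4,interpolation=cv2.INTER_CUBIC);cv2.imwrite('pics/s18c.png',a[:,:,::-1])
E
```

```text
t: 57.23
tool_pos: [0.4224, 0.2344, 0.1652]
orientation: [-1.068, -2.954, 0.0]
force: [0.3, 0.7, 0.3]
opening: 0.0564
t: 58.15
tool_pos: [0.606, 0.082, 0.2224]
orientation: [-1.068, -2.953, 0.0]
force: [1.0, 0.9, -0.8]
opening: 0.0601
```

View pics/s18c.png

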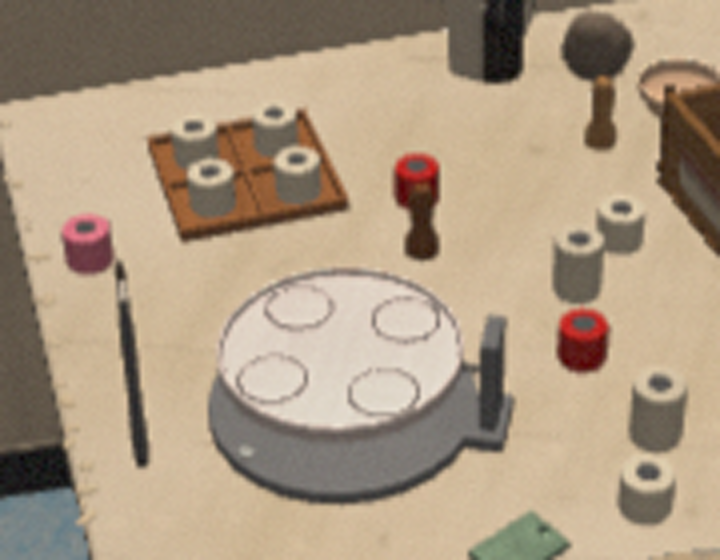

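View pics/t18.png

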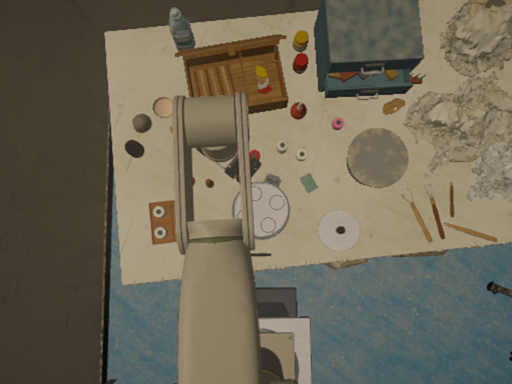

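View pics/w18.png

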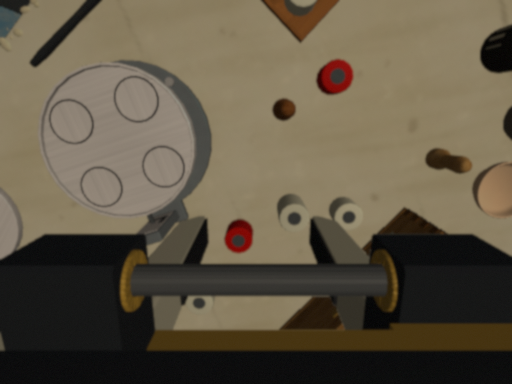

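All four posts stand upright, one to a compartment. The plate is empty, the disc lies flat and the tall posts are untouched.

```bash
python3 -c "
from plant import *
print(close_job())"
```

```text
the job is handed in; nothing more can be done
None
```

The job is done and handed in at about 58 s of robot time.

- **Making up the set:** Two short posts already stood on marks. I brought two more from the table and left the two tall posts and two spare short posts alone. One spare was knocked aside during the run while the arm was away from it, and I left it where it ended up.
- **Pressing:** I set the disc centrally on the four posts and pressed to about the marked line, holding it there for about 2.5 s.
    - The pointer itself was never visible in any camera, so I worked out the plate travel indirectly.
    - The last wrist forces were 10.5–10.8 N, close to the 10.7 N needed.
    - The side picture and tool height, taken 0.3 mm before the final depth, put the plate at about 14.4–15 mm. Allowing for that last step, all readings fall within about 14.4–15.3 mm, well short of the 27 mm stop.
- **Finishing:** I laid the disc flat on the table near its first place, then moved the four tested posts to the tray.

The last pictures show all four posts upright, one in each compartment, the tester plate empty and the disc flat and clear. One of the posts already on the plate stood about 5 mm off its mark's centre, still about inside the outline; I left it so. No check failed.

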